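# Load an oxygen bottle on its stowage sled and feed it home along the fence

### The arm

A 7-joint arm with a two-finger parallel gripper is mounted at the origin on the work surface. World frame = base frame: x ahead of the robot, y to its left, z up, the work surface at z = 0. Lengths are in m, angles in rad, forces in N, time in s.
With the tool pointing down it reaches from about 0.425 to 0.875 m from the base axis. Payload 4.7 kg.
Tool frame: the origin (TCP) lies midway between the tips of the shut fingers; the grasp point (between the pads) lies 19 mm behind it; z points along the fingers, y is the direction in which the jaws open and shut (so a half turn about z gives the same grasp; the last joint's range is limited). The gripper opens to 87 mm and grips with 3 to 60 N. Pads are 19 mm wide; open, the fingers measure 117 mm over their backs; the gripper's body (75 mm by 190 mm) begins 51 mm behind the grasp point.
Start: joints at [-1.111, 0.321, -0.07, 1.45, 0.023, 1.371, -0.057], TCP at [0.28, 0.586, 0.223] pointing down, gripper open.
Joint ranges: [-2.86, 2.86], [-0.3, 2.09], [-1.38, 1.24], [0.06, 2.45], [-1.56, 4.7], [0.09, 2.05], [-2.69, 2.69]. Speed limits (rad/s): [2.57, 2.57, 3.14, 3.14, 3.14, 3.14, 3.14].

### API

Orientations are given as a rotation vector (axis times angle).
In Python, from bench import ctrl, optics gives the robot as it stands. The module is installed in compiled form; this text tells all that it offers.
- The arm moves only by the tool step_arm, never from a script. Its argument "deltas" is a list of rows, each a list of 7 numbers: the turn, a rotation vector about the tool's x, y, z in degrees, then the shift along the tool's x, y, z in mm, then the finger opening in mm, from 0 to 87. A call has exactly 8 rows; each row is the pose to reach, as a shift and turn from the pose commanded when the call began, along the tool's axes at that moment; what a row does not reach only later rows make up. A row lasts 1/8 s, in which the tool goes at most 62.5 mm and 10.7 degrees, less where a joint would pass 70% of its speed; a pose out of reach is approached as far as the arm can. A call with a gripper value outside its range is refused whole. The fingers move at their own pace and stop on an object; "newtons" is the grip in N (left out, the last holds). Time passes only in rows, so rows that repeat a pose let the fingers close, or fill a call up. It gives the time, the measured TCP pose, the force and the opening at its end, in the units of the state.
- ctrl.get_state(): the state, without advancing time (a new reading comes with each control period).
- optics.get_image(name): name is "scene" or "top" or "wrist"; returns the picture (400x640x3 uint8, red, green, blue); there is no depth.
- optics.get_calibration(name): a dict with "K" (3x3 intrinsics, pixels), "R" (3x3) and "t" (3): a world point X has camera coordinates R X + t. Camera axes: x right, y down, z forward; pixel columns grow to the right and rows downward; lengths in m; the calibration is good to about 2 mm. A picture is of the moment at which its call begins: read the wrist's pose just before it. get_calibration takes no time and is no camera call; for the wrist camera it gives the pose at the moment of the call.
- ctrl.close_job(): hands the job in, once; it reports no verdict.
The state is a dict: "time": time; "joint_positions": joint angles; "qd": joint speeds; "joint_torque": joint torques, N m; "position": TCP position; "tool_rot": TCP orientation; "ft_force": force on the tool from outside, world axes, zero at the start; "torque": the same for the moment, N m; "grip_width": opening from 0.0 (shut) to 1.0 (fully open).
Only numpy, scipy, OpenCV 4.12 (cv2) and the standard library are available. Lean on these libraries where they do the work, as an engineer would, in place of code of your own. Each camera call takes 0.05 s, during which the arm holds its last target.

### The job

Lay the upright oxygen bottle gently on its side in the sled's two saddles, with its brass valve pointing towards the end stop. Then take the push stick and use it, not the hand, to feed the loaded sled along the fence, keeping it pressed flat against the fence, until it is fully home against the end stop. Put the stick back down on its rubber mat, and leave the other things on the counter where they are.

Things in the scene. Friction and masses are not known exactly. Their poses are not given: they have to be found in the camera images.
- bottle_mid (a point): Centre of the small aluminium oxygen bottle that starts upright: 44 mm diameter for 128 mm from its flat base, then shoulder, neck and a 22 mm wide brass valve; 155 mm long, about 0.3 kg. This point is on its axis, 77.5 mm from the base; z runs along the bottle towards the valve. A shorter glass jar with a black stopper stands in the same area.
- sled: Loose grey plastic sled on the counter. Origin: centre of its underside; x to its front (towards the end stop), y towards the fence. Base plate 200 (x) by 110 (y) by 14 mm; a flat tail plate, 90 mm wide, flush with the tail end (x = -100 mm), rises to 42 mm: push here. It starts 115 to 145 mm short of the stop, 1 to 4 mm off the fence; about 0.75 kg with the bottle.
- sled_cradle (a point): Where the middle of a bottle lying centred in the sled's saddles is: 48 mm above the sled's underside, over its centre; same axes as the sled. The two open V saddles (45 degree sides, 48 mm wide inside at the top, tops at 41 mm) stand at x = -63 to -43 and 42 to 54 mm from here; between them is free space for fingers above the base plate.
- dock: Fixed aluminium fence and end stop. Origin on the counter at the inner corner of fence face and stop face; x is the feed direction (towards the stop), y points into the fence. Fence x = -410 to 10 mm, 30 mm high, 20 mm thick; stop 85 mm wide (y = -85 to 0), 45 mm high, 22 mm thick. The sled's origin when fully home: x = -100, y = -55 mm here, axes parallel.
- stick_grip (a point): Grip point of the grey plastic push stick, mid-bar, 23 mm above the stick's underside; the stick starts lying on the mat. x points along the bar to the flat head, z up. Bar 20 mm wide (y), 26 mm high, clear of the ground by 10 mm, from x = -75 to 71 mm; head 60 mm wide, 36 mm high, its flat pushing face at x = 84 mm; 0.14 kg.
- mat: Fixed black rubber mat, 200 mm (x) by 110 mm (y), 3 mm thick, origin at the centre of its underside; the stick's place.
- bottle_valve (a point): Tip of the bottle's brass valve, on its axis, 155 mm from the base.
- jar: Bystander, leave alone: glass jar 56 mm wide, 72 mm high, black rubber stopper. Origin at the centre of its underside.
Things that resemble listed ones, but are neither listed nor needed, are in the scene too. Leave any orange look-alike of the sled alone.

How it is judged:
On the way, in this order (a step that is already met when the one before it is completed fails the run):
1. the bottle lies released in both saddles with its valve towards the stop, the sled not yet fed (x of bottle_mid in the frame of sled between -0.02 and 0.02 m and y of bottle_mid in the frame of sled between -0.008 and 0.008 m and z of bottle_mid in the frame of sled between 0.04 and 0.056 m and angle between the z axis of bottle_mid and the x axis of sled, either way round below 0.12 rad and x of bottle_valve in the frame of sled above 0.04 m and contact force between the fingers and bottle below 0.1 N and x of sled in the frame of dock below -0.195 m), for 0.3 s.
2. half-way, the sled is pushed by the stick and lies within 7 mm of the fence, parallel to it (x of sled in the frame of dock between -0.195 and -0.12 m and contact force between stick and sled above 0.3 N and y of sled in the frame of dock above -0.062 m and angle between the x axis of sled and the x axis of dock, either way round below 0.06 rad), for 0.1 s.
3. the sled is home against stop and fence (x of sled in the frame of dock above -0.105 m and y of sled in the frame of dock above -0.06 m and angle between the x axis of sled and the x axis of dock, either way round below 0.05 rad), for 0.2 s.
At the end, for the whole second after the job is handed in: Bottle in both saddles (within 20 mm along, 8 mm across, 0.12 rad; valve to the stop); sled within 5 mm of stop and fence and 0.05 rad of parallel; stick lying on the mat, its grip point 5 mm inside the sides, 10 mm inside the ends; all released and at rest (all of step 3 and x of bottle_mid in the frame of sled between -0.02 and 0.02 m and y of bottle_mid in the frame of sled between -0.008 and 0.008 m and z of bottle_mid in the frame of sled between 0.04 and 0.056 m and angle between the z axis of bottle_mid and the x axis of sled, either way round below 0.12 rad and x of bottle_valve in the frame of sled above 0.04 m and x of stick_grip in the frame of mat between -0.09 and 0.09 m and y of stick_grip in the frame of mat between -0.05 and 0.05 m and height (world z) of stick_grip below 0.042 m and linear speed of each of sled, bottle, stick below 0.01 m/s); the robot touches nothing.
It fails at once if the sled is touched by hand or arm while or after it is fed (20 mm or more from its start) (distance of sled from where it was at the start of the episode above 0.02 m and contact force between any of the fingers, the arm and sled above 1 N).
It fails at once if while fed, the sled strays more than 12 mm from the fence or turns more than 0.1 rad (distance of sled from where it was at the start of the episode above 0.02 m and (y of sled in the frame of dock below -0.067 m or angle between the x axis of sled and the x axis of dock, either way round above 0.1 rad)).
It fails at once if the bottle is dropped (moves faster than 0.45 m/s while not held) (linear speed of bottle above 0.45 m/s and contact force between the fingers and bottle below 0.05 N).
It fails at once if a bystander is moved more than 30 mm (distance of any of jar, airway_box, ampoules, gauge, tape, dish, torch from where it was at the start of the episode above 0.03 m).
It also fails if it takes over 69 s, if anything falls off the work surface, if the arm or the gripper's body presses on something with over 40 N, if the wrist force passes 120 N, or if a joint passes its speed limit or range.

## Working session

There is one attempt and no reset: what is moved stays moved. The work goes in short steps, Python scripts to look and compute and a tool call to move; the robot and the scene stay as the last step left them, time stands still between calls to the robot, and variables do not carry over. Pictures are saved under pics/ and viewed, and the job is handed in when it is done.

Besides the shell and the picture viewer there is one more tool, called after "Call:" by a JSON object that holds its "op" and its "data". step_arm: Moves the arm, as the interface text tells. Its arguments: {"type":"object","properties":{"deltas":{"type":"array"},"newtons":{"type":"number"}},"required":["deltas"]}

```bash
mkdir -p pics; cat > h.py <<'E'
import numpy as np, cv2
from bench import ctrl, optics
from scipy.spatial.transform import Rotation as R
def snap(n,f):
    im=optics.get_image(n); cv2.imwrite('pics/'+f,im[:,:,::-1]); return im
def proj(n,X,c=None):
    c=c or optics.get_calibration(n); X=np.atleast_2d(X)
    p=(c['R']@X.T).T+c['t']; q=(c['K']@p.T).T
    return q[:,:2]/q[:,2:]
def unproj(n,uv,z,c=None):
    c=c or optics.get_calibration(n); uv=np.atleast_2d(uv).astype(float)
    d=np.linalg.inv(c['K'])@np.c_[uv,np.ones(len(uv))].T
    d=(c['R'].T@d).T; o=-c['R'].T@c['t']
    return o+d*((z-o[2])/d[:,2])[:,None]
E
python3 - <<'E'
from h import *
np.set_printoptions(precision=4,suppress=True)
for n in ['scene','top','wrist']:
    c=optics.get_calibration(n);print(n,c['K'].tolist(),(-c['R'].T@c['t']),c['R'][2])
    snap(n,n+'0.png')
s=ctrl.get_state();print(s)
E
```

```text
scene [[516.2994685044325, 0.0, 322.32287625570353], [0.0, 516.2994685044325, 201.7545509515166], [0.0, 0.0, 1.0]] [1.1865 0.2875 1.0741] [-0.6131 -0.2534 -0.7483]
top [[425.0281332207285, 0.0, 314.69734422698497], [0.0, 425.0281332207285, 194.54906045837535], [0.0, 0.0, 1.0]] [ 0.2002 -0.0446  1.1149] [ 0.2215  0.0002 -0.9752]
wrist [[295.0929950875008, 0.0, 323.9402045530163], [0.0, 295.0929950875008, 197.14820387633324], [0.0, 0.0, 1.0]] [0.2172 0.6171 0.3823] [ 0.2278 -0.1114 -0.9673]
{'time': 0.15, 'joint_positions': array([-1.111 ,  0.3216, -0.0701,  1.4514,  0.0226,  1.3708, -0.0569]), 'qd': array([-0.    , -0.001 , -0.0011, -0.0042, -0.0002, -0.0031, -0.0018]), 'joint_torque': array([ -0.0001, -49.1796,  -0.4044, -31.2873,  -0.0639,   0.0407,
         0.0002]), 'position': array([0.2801, 0.5861, 0.2217]), 'tool_rot': array([-0.6943, -3.0637,  0.0022]), 'ft_force': array([-0.1962, -0.288 , -0.7532]), 'torque': array([-0.0241,  0.0004,  0.0369]), 'grip_width': 0.9987683314439721}
```

View pics/scene0.png

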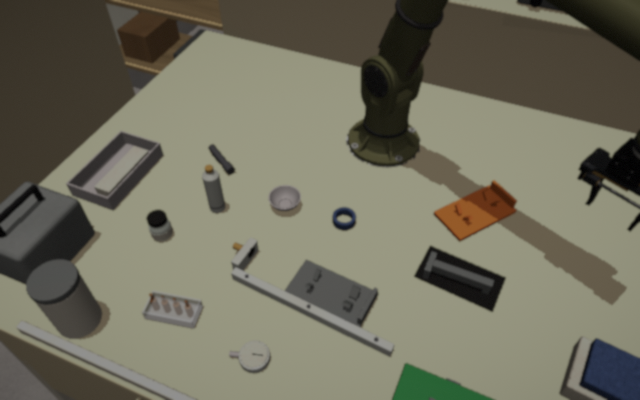

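View pics/top0.png

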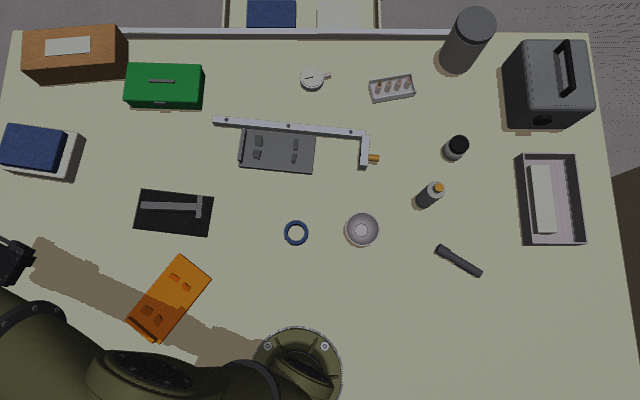

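View pics/wrist0.png

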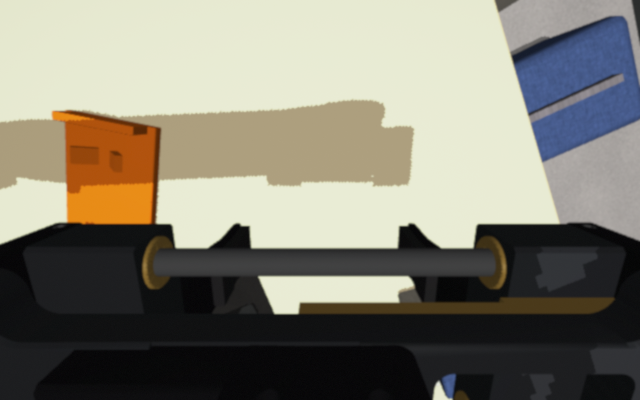

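```bash
python3 - <<'E'
import cv2,numpy as np
a=cv2.imread('pics/top0.png'); 
b=cv2.resize(a[100:230,200:400],None,fx=4,fy=4,interpolation=cv2.INTER_CUBIC)
cv2.imwrite('pics/c1.png',cv2.convertScaleAbs(b,alpha=1.5,beta=0))
l=cv2.resize(a[175:250,120:230],None,fx=5,fy=5,interpolation=cv2.INTER_CUBIC)
cv2.imwrite('pics/c2.png',cv2.convertScaleAbs(l,alpha=1.7,beta=20))
l=cv2.resize(a[130:215,400:480],None,fx=6,fy=6,interpolation=cv2.INTER_CUBIC)
cv2.imwrite('pics/c3.png',cv2.convertScaleAbs(l,alpha=1.5))
s=cv2.imread('pics/scene0.png')
l=cv2.resize(s[150:290,130:270],None,fx=4,fy=4,interpolation=cv2.INTER_CUBIC)
cv2.imwrite('pics/c4.png',cv2.convertScaleAbs(l,alpha=1.5))
E
```

```text
(no output)
```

View pics/c1.png

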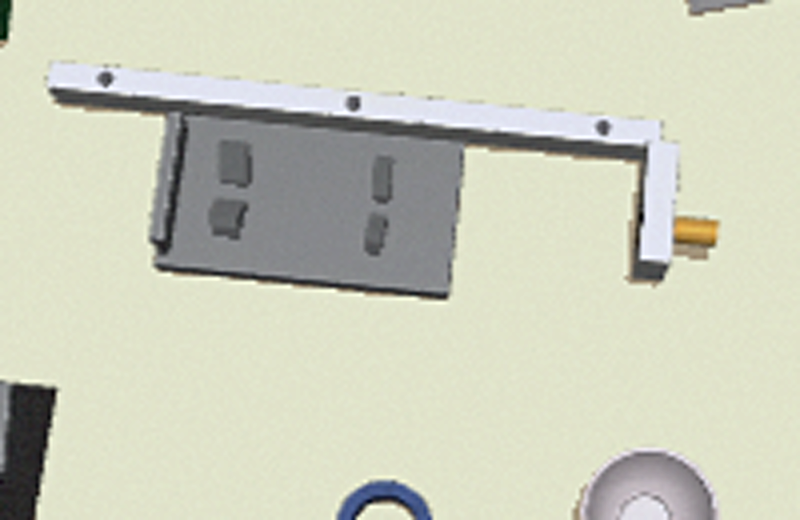

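View pics/c2.png

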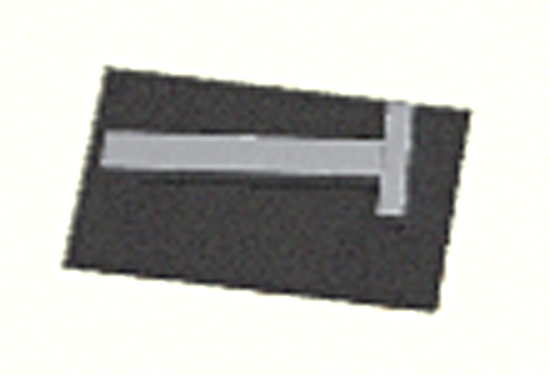

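View pics/c3.png

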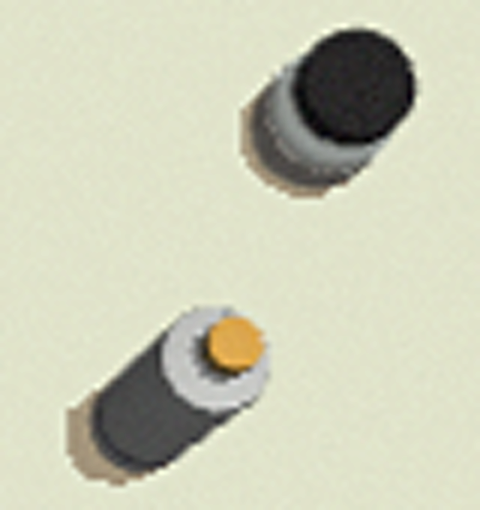

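View pics/c4.png

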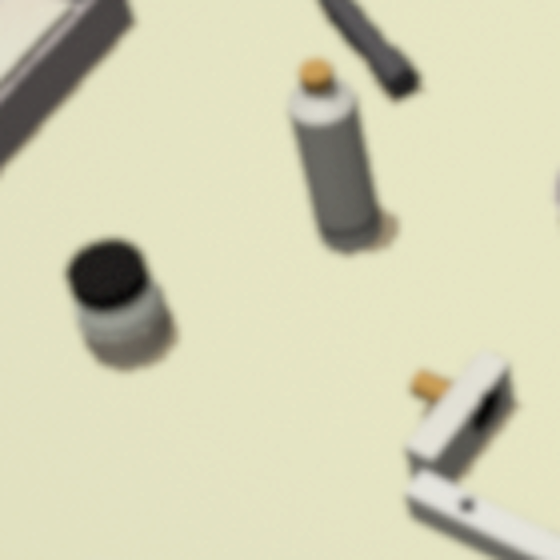

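```bash
cat > fit.py <<'E'
from h import *
from scipy.optimize import least_squares
np.set_printoptions(precision=4,suppress=True)
def fit(n,obj,uv,c=None,z0=0,x0=(0.5,0,-1.5)):
    c=c or optics.get_calibration(n); obj=np.array(obj)/1000.; uv=np.array(uv,float)
    def w(p): 
        C,S=np.cos(p[2]),np.sin(p[2])
        return np.c_[p[0]+C*obj[:,0]-S*obj[:,1],p[1]+S*obj[:,0]+C*obj[:,1],obj[:,2]+z0]
    r=least_squares(lambda p:(proj(n,w(p),c)-uv).ravel(),x0,loss='soft_l1')
    return r.x,(r.fun.reshape(-1,2))
def px(uv,s,o): return (np.array(uv)+.5)/s-.5+np.array(o)
E
python3 - <<'E'
from fit import *
t=lambda uv,s=4,o=(200,100):px(uv,s,o)
d=fit('top',[(-410,20,30),(-410,0,30),(10,20,30),(0,-85,45),(22,-85,45),(22,0,45),(0,0,45)],t([(50,62),(48,90),(660,121),(640,262),(668,263),(677,143),(648,140)]))
print('dock',*d)
s=fit('top',[(100,-55,14),(100,-55,0),(-100,-55,14),(100,55,14),(-100,45,42),(-100,-45,42)],t([(447,293),(447,298),(157,263),(464,148),(170,113),(152,240)]))
print('sled',*s)
m=fit('top',[(-100,55,3),(100,55,3),(100,-55,3),(-100,-55,3)],t([(108,66),(470,110),(435,311),(63,267)],5,(120,175)));print('mat',*m)
k=fit('top',[(-75,10,39),(-75,-10,39),(84,30,39),(84,-30,39),(71,30,39),(71,-30,39)],t([(104,130),(101,165),(410,101),(405,215),(388,101),(377,214)],5,(120,175)));print('stick',*k)
def rel(a,b):
    C,S=np.cos(a[2]),np.sin(a[2]);v=b[:2]-a[:2];return C*v[0]+S*v[1],-S*v[0]+C*v[1],b[2]-a[2]
print('sled in dock',rel(d[0],s[0]),'stick in mat',rel(m[0],k[0]))
print('bottle',unproj('top',px([(235,345)],6,(400,130)),.155),unproj('top',px([(215,357)],6,(400,130)),.128))
print('bottle sc',unproj('scene',px([(316,70)],4,(130,150)),.155))
print('jar',unproj('top',px([(357,85)],6,(400,130)),.08))
print('dish, tape',unproj('top',[(362,230),(296,233)],.02))
E
```

```text
dock [ 0.6079 -0.1686 -1.6696] [[-0.2726  0.0177]
 [-0.9134 -0.1593]
 [ 0.4944  0.0539]
 [-0.6786 -0.1878]
 [ 0.6877  0.3848]
 [ 0.8191 -0.0676]
 [-0.1599 -0.1136]]
sled [ 0.5733  0.0571 -1.6714] [[ 0.5869  0.518 ]
 [ 0.6162  0.6586]
 [-0.6551  0.5856]
 [ 0.5554 -1.678 ]
 [-0.3859 -0.4823]
 [-0.7175 -0.3318]]
mat [ 0.4037  0.331  -1.6882] [[-0.442  -0.1059]
 [ 0.453  -0.1608]
 [ 0.2165  0.281 ]
 [-0.2283 -0.0427]]
stick [ 0.4154  0.332  -1.5995] [[-0.0909 -0.2117]
 [-0.4447  0.3769]
 [ 0.7285 -0.0185]
 [-0.3913 -0.0069]
 [ 0.1308 -0.1757]
 [ 0.1502  0.0322]]
sled in dock (np.float64(-0.22119304229319167), np.float64(-0.056668913177480025), np.float64(-0.0018304597522886823)) stick in mat (np.float64(-0.002361223284159536), np.float64(0.011455508784675945), np.float64(0.0886982788289048))
bottle [[ 0.4371 -0.3329  0.155 ]] [[ 0.4388 -0.3327  0.128 ]]
bottle sc [[ 0.4379 -0.3333  0.155 ]]
jar [[ 0.5703 -0.4146  0.08  ]]
dish, tape [[ 0.3551 -0.1674  0.02  ]
 [ 0.3467  0.0036  0.02  ]]
```

```bash
cat > plan.py <<'E'
from fit import *
def pose():
    s=ctrl.get_state(); return np.array(s['position']),R.from_rotvec(s['tool_rot'])
def log():
    import json
    s=ctrl.get_state(); open('log.txt','a').write(json.dumps({k:np.array(v).tolist() for k,v in s.items()})+'\n'); return s
def rows(wps,open_mm=87,dig=0):
    """wps: list of (pos, Rotation)"""
    p,r=pose()
    for q,rr in wps:
        dr=np.degrees((r.inv()*rr).as_rotvec()); dp=1000*r.inv().apply(np.array(q)-p)
        print([round(float(v),1) for v in dr]+[round(float(v),1) for v in dp]+[open_mm])
def orient(xaz,tilt=0):
    """tool down, x_tool at azimuth xaz(deg), then rotated about tool y by -tilt deg"""
    a=np.radians(xaz); x=np.array([np.cos(a),np.sin(a),0]); z=np.array([0,0,-1.]); y=np.cross(z,x)
    return R.from_matrix(np.c_[x,y,z])*R.from_rotvec([0,-np.radians(tilt),0])
def pol(r,az,z): a=np.radians(az); return np.array([r*np.cos(a),r*np.sin(a),z])
E
python3 - <<'E'
from plan import *
log()
w=[]
p,r=pose()
azs=np.linspace(64.5,64.5-48,9)[1:]; 
rows([(pol(.65-.012*(i+1),azs[i],.222+.012*(i+1)),orient(154.5)) for i in range(8)])
E
```

```text
[-0.1, 0.0, -0.0, -66.2, -15.1, -12.2, 87]
[-0.1, 0.0, -0.0, -129.7, -37.2, -24.2, 87]
[-0.1, 0.0, -0.0, -189.3, -65.6, -36.1, 87]
[-0.1, 0.0, -0.0, -244.4, -99.5, -48.1, 87]
[-0.1, 0.0, -0.0, -294.6, -138.5, -60.0, 87]
[-0.1, 0.0, -0.0, -339.4, -181.9, -72.0, 87]
[-0.1, 0.0, -0.0, -378.4, -228.8, -83.9, 87]
[-0.1, 0.0, -0.0, -411.4, -278.8, -95.8, 87]
```

Call:
{"op": "step_arm", "data": {"deltas": [[0,0,0,-60,-14,-12,87],[0,0,0,-118,-34,-24,87],[0,0,0,-175,-60,-36,87],[0,0,0,-230,-92,-48,87],[0,0,0,-281,-130,-60,87],[0,0,0,-328,-172,-72,87],[0,0,0,-370,-219,-84,87],[0,0,0,-405,-270,-96,87]]}}

```text
time: 1.15
position: [0.5281, 0.1754, 0.3167]
tool_rot: [-0.695, -3.064, 0.0]
ft_force: [0.9, -0.6, -0.5]
grip_width: 1.001
```

```bash
python3 - <<'E'
from plan import *
s=log();p,r=pose();print(s['joint_positions'],p,r.as_matrix())
azs=np.linspace(16.5,-37,10)[1:]; 
rows([(pol(.54-.01*(i+1),azs[i],.32+.005*(i+1)),orient(154.5-1.3*(i+1))) for i in range(9)])
E
```

```text
[-0.5759  0.0891  0.2244  1.543  -0.0196  1.512   0.7734] [0.5281 0.1754 0.3167] [[-0.9021  0.4316 -0.0002]
 [ 0.4316  0.9021 -0.0003]
 [ 0.     -0.0003 -1.    ]]
[-0.0, -0.0, 1.2, -27.4, -73.7, -8.3, 87]
[-0.0, -0.0, 2.5, -48.8, -124.7, -13.3, 87]
[-0.0, -0.0, 3.8, -64.4, -176.8, -18.3, 87]
[-0.0, -0.0, 5.1, -74.1, -229.2, -23.3, 87]
[-0.0, -0.0, 6.4, -78.0, -281.4, -28.2, 87]
[-0.0, -0.0, 7.7, -76.3, -332.6, -33.2, 87]
[-0.0, -0.0, 9.0, -69.3, -382.4, -38.2, 87]
[-0.0, -0.0, 10.3, -57.2, -430.1, -43.2, 87]
[-0.0, -0.0, 11.6, -40.4, -475.3, -48.2, 87]
```

Call:
{"op": "step_arm", "data": {"deltas": [[0,0,2,-25,-55,-8,87],[0,0,3,-45,-110,-13,87],[0,0,4,-60,-165,-18,87],[0,0,5,-71,-220,-23,87],[0,0,6,-76,-274,-28,87],[0,0,8,-75,-328,-33,87],[0,0,10,-68,-382,-38,87],[0,0,11,-57,-430,-43,87]]}}

```text
time: 2.15
position: [0.3922, -0.2367, 0.3596]
tool_rot: [-0.988, -2.982, -0.0]
ft_force: [-0.1, -0.5, 0.5]
grip_width: 0.998
```

```bash
cat > kin.py <<'E'
from plan import *
import json
def chain(q,P):
    # signs + fixed: J1 z, J2 pitch, J3 roll, J4 pitch, J5 roll, J6 pitch, J7 roll, s1.. signs
    h,L1,L2,D,a,e1,e2,e3,off=P[:9]
    s=P[9:]
    T=R.identity();p=np.zeros(3)
    def mv(v):
        nonlocal p; p=p+T.apply(v)
    mv([0,0,h]); T=T*R.from_rotvec([0,0,s[0]*q[0]+off]); mv([a,0,0])
    T=T*R.from_rotvec([0,s[1]*q[1],0]); mv([0,0,L1]); T=T*R.from_rotvec([0,0,s[2]*q[2]]); mv([e1,0,0])
    T=T*R.from_rotvec([0,s[3]*q[3],0]); mv([e2,0,L2]); T=T*R.from_rotvec([0,0,s[4]*q[4]])
    T=T*R.from_rotvec([0,s[5]*q[5],0]); mv([e3,0,D]); T=T*R.from_rotvec([0,0,s[6]*q[6]+P[16]])
    return p,T
E
python3 - <<'E'
from kin import *
s=log();print(s['joint_positions'],s['position'],s['tool_rot'])
L=[json.loads(l) for l in open('log.txt')]
import itertools
best=[]
for sg in itertools.product([-1,1],repeat=4):
    S=[sg[0],1,sg[1],1,sg[2],1,sg[3]]
    def f(x):
        P=np.r_[x[:9],S,x[9]];o=[]
        for l in L:
            p,T=chain(l['joint_positions'],P); o+=list(p-l['position'])+list((T.inv()*R.from_rotvec(l['tool_rot'])).as_rotvec())
        return np.r_[o,1e-3*x[4:8]]
    for y0 in (0,np.pi/2,np.pi,-np.pi/2):
        r=least_squares(f,[.34,.45,.45,.3,0,0,0,0,0,y0]); best.append((r.cost,S,r.x))
best.sort(key=lambda b:b[0])
for b in best[:4]: print(b[0],b[1],b[2])
E
```

```text
[-0.2051 -0.1784  0.5978  1.6805  0.1     1.6089  1.3202] [ 0.3922 -0.2367  0.3596] [-0.9878 -2.9822 -0.0002]
2.999766852897513e-09 [-1, 1, -1, 1, -1, 1, -1] [-0.3649  0.4347  0.5829 -0.2601 -0.0111 -0.0358 -0.0198  0.018  -0.0424
  1.5284]
2.999766852906908e-09 [-1, 1, -1, 1, -1, 1, -1] [-0.3649  0.4347  0.5829 -0.2601 -0.0111 -0.0358 -0.0198  0.018  -0.0424
  1.5284]
2.999766852913775e-09 [-1, 1, -1, 1, -1, 1, -1] [-0.3649  0.4347  0.5829 -0.2601 -0.0111 -0.0358 -0.0198  0.018  -0.0424
  1.5284]
2.9997669141333644e-09 [-1, 1, -1, 1, -1, 1, -1] [-0.3649  0.4347  0.5829 -0.2601 -0.0111 -0.0358 -0.0198  0.018  -0.0424
 -4.7548]
```

Call:
{"op": "step_arm", "data": {"deltas": [[0,-6,0,0,0,0,87],[0,-12,0,0,0,0,87],[0,-18,0,0,0,0,87],[0,-24,0,0,0,0,87],[0,-30,0,0,0,0,87],[0,-36,0,0,0,0,87],[0,-40,0,0,0,0,87],[0,-40,0,0,0,0,87]]}}

```text
time: 3.15
position: [0.4179, -0.2528, 0.2658]
tool_rot: [0.925, 2.475, 0.366]
ft_force: [0.7, 0.5, 0.6]
grip_width: 0.999
```

```bash
cat > fitk.py <<'E'
from kin import *
S=[-1,1,-1,1,-1,1,-1]
def fitk(free_e=True):
    L=[json.loads(l) for l in open('log.txt')]
    def full(x): return np.r_[x[:9],S,x[9]]
    def f(x):
        P=full(x);o=[]
        for l in L:
            p,T=chain(l['joint_positions'],P); o+=list(p-l['position'])+list(.3*(T.inv()*R.from_rotvec(l['tool_rot'])).as_rotvec())
        return np.r_[o,(1e-2 if free_e else 10)*x[4:8]]
    r=least_squares(f,[.34,.45,.45,.4,0,0,0,0,0,1.57]); return full(r.x),r.cost,np.abs(r.fun).max()
E
python3 - <<'E'
from fitk import *
s=log();print(s['joint_positions'],s['position'],s['tool_rot'])
for fe in (0,1): print(fitk(fe))
snap('wrist','w1.png')
E
```

```text
[ 0.7569 -0.2999  0.0507  2.0973 -0.4931  1.0676  1.8443] [ 0.4179 -0.2528  0.2658] [0.9248 2.4751 0.3663]
(array([ 0.2353,  0.4621,  0.517 ,  0.3481, -0.    ,  0.    ,  0.    ,
       -0.    , -0.0425, -1.    ,  1.    , -1.    ,  1.    , -1.    ,
        1.    , -1.    ,  1.5299]), np.float64(8.15839709443925e-05), np.float64(0.007395141524396215))
(array([ 0.2759,  0.4679,  0.5222,  0.3611, -0.0155, -0.0053,  0.0345,
       -0.0181, -0.0405, -1.    ,  1.    , -1.    ,  1.    , -1.    ,
        1.    , -1.    ,  1.5318]), np.float64(2.4860415624984505e-05), np.float64(0.004768807582089325))
```

View pics/w1.png

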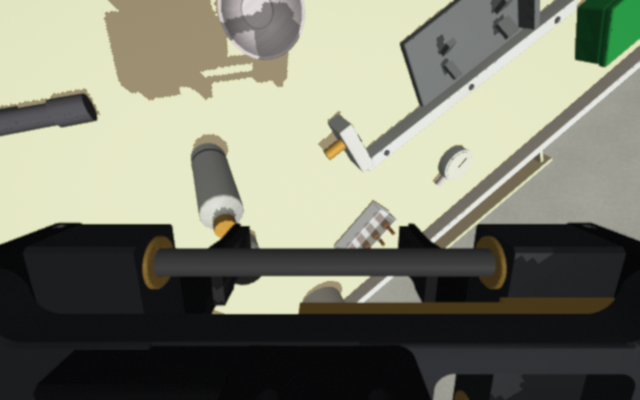

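```bash
cat > ik.py <<'E'
from fitk import *
lo=np.array([-2.86,-.3,-1.38,.06,-1.56,.09,-2.69])+.03; hi=np.array([2.86,2.09,1.24,2.45,4.7,2.05,2.69])-.03
P,_,_=fitk(1)
def ik(pos,rot,seeds):
    best=None
    for s in seeds:
        f=lambda q:(lambda pT: np.r_[pT[0]-pos,.2*(pT[1].inv()*rot).as_rotvec(),1e-3*(q-s)])(chain(q,P))
        r=least_squares(f,np.clip(s,lo+1e-3,hi-1e-3),bounds=(lo,hi),max_nfev=60)
        e=np.linalg.norm(r.fun[:6])
        if best is None or e<best[0]: best=(e,r.x)
        if e<3e-3:break
    return best
E
cat > feas.py <<'E'
from ik import *
cur=np.array(ctrl.get_state()['joint_positions'])
rng=np.random.default_rng(0)
B=np.array([.438,-.333]);sc=np.array([.573,.057,.048])
for sig in (1,-1):
  for a in (45,60,75,90):
    ro=orient(84.3,a-90) if sig==1 else orient(-95.7,90-a)
    pos=sc+.019*ro.as_matrix()[:,2]
    e,q=ik(pos,ro,[cur]+[lo+(hi-lo)*rng.random(7) for _ in range(8)])
    print('place',sig,a,round(e,4),q.round(2))
    for psi in range(-180,180,30):
      ro=orient(psi+180,a) if sig==1 else orient(psi,-a)
      pos=np.r_[B,.085]+.019*ro.as_matrix()[:,2]
      e,q=ik(pos,ro,[cur]+[lo+(hi-lo)*rng.random(7) for _ in range(5)])
      if e<.006: print('  pick',sig,a,psi,round(e,4),q.round(2))
E
time timeout 570 python3 feas.py
```

```text
place 1 45 0.0 [ 0.37  0.52 -0.11  1.82 -0.79  1.15  0.64]
  pick 1 45 -180 0.0001 [ 0.08  0.81  0.49  1.32  0.06  1.75 -1.02]
  pick 1 45 -150 0.0 [-0.08  0.67  0.46  1.55  0.32  1.49 -0.79]
  pick 1 45 -120 0.0 [-0.15  0.47  0.38  1.83  0.63  1.19 -0.65]
  pick 1 45 -90 0.0 [ 0.15  0.25  0.04  2.12  1.06  0.9  -0.56]
  pick 1 45 -60 0.0001 [ 0.48  0.07 -0.09  2.34  1.47  0.43 -0.39]
  pick 1 45 -30 0.0007 [ 0.53  0.02  0.12  2.39  4.31  0.13 -2.66]
  pick 1 45 0 0.0029 [-0.21  0.34  1.21  2.28 -1.52  0.92 -2.66]
  pick 1 45 30 0.0 [ 1.24  0.35 -0.21  1.99 -0.86  1.05 -2.6 ]
  pick 1 45 60 0.0 [ 1.08  0.54 -0.09  1.69 -0.63  1.4  -2.41]
  pick 1 45 120 0.0 [ 0.51  0.82  0.34  1.24 -0.38  1.9  -1.74]
  pick 1 45 150 0.0 [ 0.16  0.93  0.67  1.2  -0.3   1.93 -1.26]
place 1 60 0.0 [ 0.22  0.42 -0.07  1.84 -0.59  1.02  0.4 ]
  pick 1 60 -180 0.0 [-0.03  1.06  0.7   1.16 -0.    1.97 -0.9 ]
  pick 1 60 -150 0.0001 [-0.09  0.83  0.43  1.44  0.44  1.67 -0.85]
  pick 1 60 -120 0.0 [-0.24  0.63  0.39  1.79  0.76  1.32 -0.81]
  pick 1 60 -90 0.0 [ 0.01  0.38  0.05  2.14  1.31  1.08 -0.9 ]
  pic
[... 2947 characters left out ...]
1.53  0.85  1.21]
  pick -1 75 30 0.0 [ 1.2   0.65  0.03  1.93 -1.26  1.48  0.99]
  pick -1 75 60 0.0 [ 1.1   0.85  0.03  1.54 -0.93  1.79  0.94]
  pick -1 75 90 0.0 [ 1.18  1.06 -0.37  1.17 -0.44  2.02  0.85]
place -1 90 0.0 [ 0.51  0.47 -0.75  1.81  0.37  1.01  2.66]
  pick -1 90 -150 0.0 [-0.04  1.13  0.31  1.26  0.71  2.02  2.24]
  pick -1 90 -120 0.0 [-0.19  0.94  0.23  1.66  1.02  1.7   2.1 ]
  pick -1 90 -90 0.0 [-0.24  0.79  0.17  2.06  1.46  1.48  1.84]
  pick -1 90 0 0.0 [ 1.94  0.9  -0.62  2.25 -1.53  1.1   1.43]
  pick -1 90 30 0.0 [ 1.31  0.85 -0.05  1.87 -1.31  1.65  1.11]
  pick -1 90 60 0.0 [ 1.17  1.01 -0.04  1.46 -1.    1.94  0.96]
real	0m29.521s
user	0m29.648s
sys	0m0.138s
```

```bash
cat > sim.py <<'E'
from ik import *
from scipy.spatial.transform import Slerp
def jac(q):
    J=np.zeros((6,7)); p0,T0=chain(q,P)
    for i in range(7):
        d=q.copy(); d[i]+=1e-5; p,T=chain(d,P); J[:3,i]=(p-p0)/1e-5; J[3:,i]=(T*T0.inv()).as_rotvec()/1e-5
    return J
def follow(q,wps,n=16):
    q=np.array(q,float); out=[]
    p,T=chain(q,P)
    for pos,rot in wps:
        p,T=chain(q,P); sl=Slerp([0,1],R.concatenate([T,rot]))
        for k in range(1,n+1):
            tp=p+(np.array(pos)-p)*k/n; tr=sl(k/n)
            for _ in range(4):
                pp,TT=chain(q,P); e=np.r_[tp-pp,(tr*TT.inv()).as_rotvec()]
                q=np.clip(q+np.linalg.pinv(jac(q),rcond=1e-2)@e,lo-.03,hi+.03)
        pp,TT=chain(q,P); out.append((q.copy(),np.linalg.norm(pos-pp),(rot*TT.inv()).magnitude()))
    return out
E
cat > g.py <<'E'
from sim import *
B=np.array([.438,-.333,.0775])
def bp(psi,a,back):
    ro=orient(psi+180,a); return B+(.019-back)*ro.as_matrix()[:,2],ro
for psi in (-90,-110,-125):
  for a in (65,75):
    ps,ro=bp(psi,a,.1)
    w=[(np.array([.45,-.2,.3]),orient(psi+180,10)),(ps,ro),bp(psi,a,0),(B+[0,0,.15],ro),(np.array([.573,.057,.2]),orient(84.3,a-90)),(np.array([.573,.057,.035]),orient(84.3,a-90))]
    print(psi,a)
    for o in follow(ctrl.get_state()['joint_positions'],w): print('  ',o[0].round(2),round(o[1],3),round(o[2],2))
E
python3 g.py
```

```text
-90 65
   [ 0.87 -0.12 -0.55  1.77  0.1   1.41  0.31] 0.0 0.0
   [ 0.56  0.48 -0.78  2.14  1.42  1.55 -1.01] 0.0 0.0
   [ 0.66  0.55 -0.66  2.14  1.61  1.42 -1.02] 0.0 0.0
   [ 0.76  0.16 -0.78  2.13  1.32  1.36 -0.68] 0.0 0.0
   [ 0.89  0.26 -0.85  1.73 -0.26  1.24  0.04] 0.0 0.0
   [ 0.8   0.5  -0.77  1.85 -0.12  0.93  0.06] 0.0 0.0
-90 75
   [ 0.87 -0.12 -0.55  1.77  0.1   1.41  0.31] 0.0 0.0
   [ 0.43  0.67 -0.71  2.11  1.54  1.76 -1.17] 0.0 0.0
   [ 0.55  0.69 -0.59  2.12  1.71  1.61 -1.15] 0.0 0.0
   [ 0.64  0.3  -0.73  2.15  1.5   1.55 -0.85] 0.0 0.0
   [ 0.85  0.25 -0.92  1.72 -0.07  1.25 -0.13] 0.0 0.0
   [ 0.74  0.48 -0.82  1.85  0.1   0.94 -0.18] 0.0 0.0
-110 65
   [ 0.92 -0.06 -0.62  1.72  0.14  1.47 -0.06] 0.0 0.0
   [ 0.43  0.65 -0.63  1.82  1.23  1.75 -1.03] 0.0 0.0
   [ 0.53  0.67 -0.55  1.89  1.34  1.61 -1.04] 0.0 0.0
   [ 0.58  0.39 -0.64  1.86  1.21  1.69 -0.78] 0.0 0.0
   [ 0.92  0.27 -0.89  1.73 -0.24  1.24  0.03] 0.0 0.0
   [ 0.82  0.51 -0.8   1.85 -0.1   0.93  0.04] 0.0 0.0
-110 75
   [ 0.92 -0.06 -0.62  1.72  0.14  1.47 -0.06] 0.0 0.0
   [ 0.33  0.79 -0.57  1.
[... 225 characters left out ...]
.11  0.94 -0.18] 0.0 0.0
-125 65
   [ 0.95 -0.02 -0.66  1.69  0.15  1.52 -0.33] 0.0 0.0
   [ 0.41  0.77 -0.57  1.58  1.12  1.9  -1.06] 0.0 0.0
   [ 0.51  0.76 -0.52  1.7   1.19  1.75 -1.07] 0.0 0.0
   [ 0.53  0.53 -0.58  1.66  1.12  1.88 -0.86] 0.0 0.0
   [ 0.99  0.29 -0.96  1.74 -0.21  1.24  0.01] 0.0 0.0
   [ 0.86  0.53 -0.86  1.85 -0.05  0.93  0.01] 0.0 0.0
-125 75
   [ 0.95 -0.02 -0.66  1.69  0.15  1.52 -0.33] 0.0 0.0
   [ 0.32  0.9  -0.51  1.52  1.2   2.01 -1.1 ] 0.0 0.0
   [ 0.44  0.86 -0.46  1.66  1.26  1.88 -1.12] 0.0 0.0
   [ 0.45  0.62 -0.52  1.65  1.22  1.99 -0.91] 0.0 0.0
   [ 0.91  0.27 -0.99  1.72 -0.04  1.25 -0.15] 0.0 0.0
   [ 0.78  0.5  -0.88  1.85  0.15  0.94 -0.21] 0.0 0.0
```

```bash
cat >> plan.py <<'E'
from scipy.spatial.transform import Slerp
def seg(target,n=8,open_mm=87,start=None,pad=0):
    """n interpolated rows from measured pose to target"""
    p,r=pose(); pos,rot=target
    sl=Slerp([0,1],R.concatenate([r,rot])); w=[]
    print('rot total',round(np.degrees((r.inv()*rot).magnitude()),1),'dist',round(1000*np.linalg.norm(pos-p)))
    w=[(p+(np.array(pos)-p)*k/n,sl(k/n)) for k in range(1,n+1)]; rows(w,open_mm)
E
python3 - <<'E'
from plan import *
log(); seg((np.array([.45,-.2,.3]),orient(70,10)))
E
```

```text
rot total 75.1 dist 71
[4.9, -0.7, 8.0, 0.5, 8.8, -1.0, 87]
[9.7, -1.3, 16.0, 1.0, 17.7, -1.9, 87]
[14.6, -2.0, 24.0, 1.4, 26.5, -2.9, 87]
[19.5, -2.6, 32.0, 1.9, 35.3, -3.8, 87]
[24.3, -3.3, 40.0, 2.4, 44.1, -4.8, 87]
[29.2, -3.9, 48.0, 2.9, 53.0, -5.7, 87]
[34.1, -4.6, 56.0, 3.4, 61.8, -6.7, 87]
[38.9, -5.3, 64.0, 3.9, 70.6, -7.7, 87]
```

Call:
{"op": "step_arm", "data": {"deltas": [[5,-1,8,0,9,-1,87],[10,-1,16,1,18,-2,87],[14.5,-2,24,1,26,-3,87],[19.5,-2.5,32,2,35,-4,87],[24.5,-3,40,2,44,-5,87],[29,-4,48,3,53,-6,87],[34,-4.5,56,3,62,-7,87],[39,-5,64,4,71,-8,87]]}}

```text
time: 4.2
position: [0.4525, -0.1971, 0.3037]
tool_rot: [2.482, 1.743, -0.224]
ft_force: [-0.7, -0.1, 0.7]
grip_width: 0.998
```

```bash
python3 - <<'E'
from plan import *
s=log();print(s['joint_positions'],orient(70,10).as_rotvec())
B=np.array([.438,-.333,.0775]);ro=orient(70,70)
seg((B+(.019-.1)*ro.as_matrix()[:,2],ro))
E
```

```text
[ 0.7679 -0.0208 -0.5299  1.6879  0.1666  1.495  -0.1225] [ 2.4851  1.7401 -0.2174]
rot total 59.8 dist 209
[-0.0, -7.5, 0.0, -2.6, 4.2, 25.7, 87]
[-0.0, -14.9, 0.1, -5.1, 8.3, 51.3, 87]
[-0.0, -22.4, 0.1, -7.7, 12.5, 77.0, 87]
[-0.0, -29.9, 0.1, -10.3, 16.6, 102.7, 87]
[-0.0, -37.4, 0.1, -12.9, 20.8, 128.3, 87]
[-0.0, -44.8, 0.2, -15.4, 25.0, 154.0, 87]
[-0.0, -52.3, 0.2, -18.0, 29.1, 179.7, 87]
[-0.0, -59.8, 0.2, -20.6, 33.3, 205.3, 87]
```

Call:
{"op": "step_arm", "data": {"deltas": [[0,-7.5,0,-3,4,25,87],[0,-15,0,-5,8,51,87],[0,-22.5,0,-8,12,77,87],[0,-30,0,-10,17,103,87],[0,-37.5,0,-13,21,128,87],[0,-45,0,-15,25,154,87],[0,-52,0,-18,29,180,87],[0,-60,0,-21,33,205,87]]}}

```text
time: 5.2
position: [0.4651, -0.2617, 0.1043]
tool_rot: [1.745, 1.232, -1.227]
ft_force: [0.0, -0.6, -0.7]
grip_width: 1.0
```

```bash
python3 - <<'E'
from plan import *
s=log();print(s['joint_positions'],s['qd'])
c=optics.get_calibration('wrist'); im=snap('wrist','w2.png'); snap('top','t2.png'); snap('scene','s2.png')
B=[.438,-.333]
print(proj('wrist',[B+[0],B+[.155],B+[.128]],c))
E
```

```text
[ 0.2674  0.6808 -0.5123  1.8525  1.1678  1.7967 -1.1034] [-0.5558  1.0363  0.4853 -0.1452  0.6537  0.6335 -0.7522]
[[323.1491 117.4814]
 [323.3827 297.9134]
 [323.3402 265.0735]]
```

View pics/w2.png

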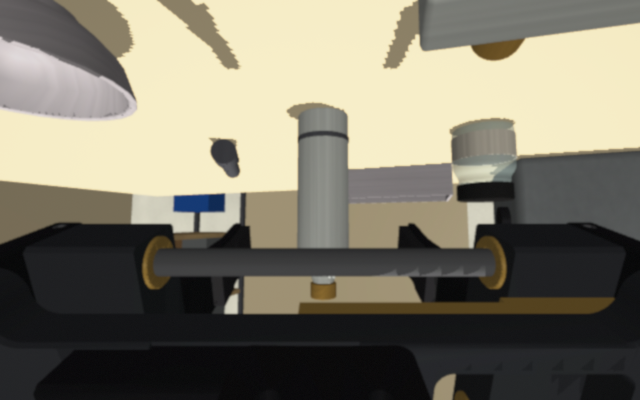

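View pics/t2.png

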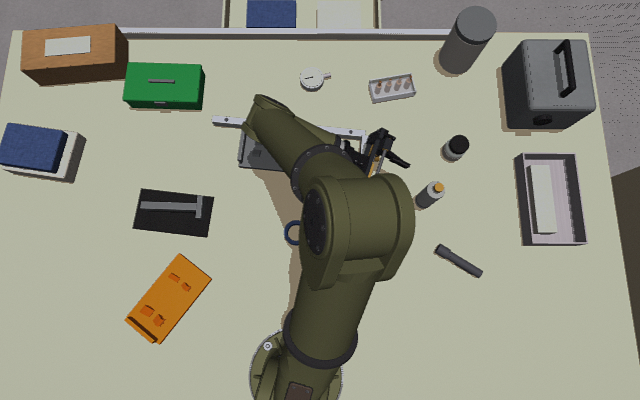

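View pics/s2.png

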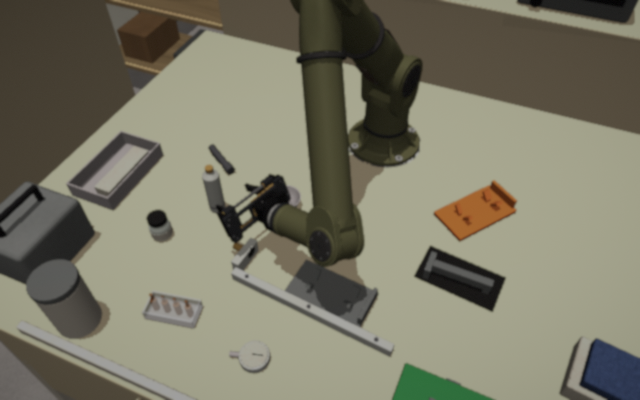

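```bash
python3 - <<'E'
from plan import *
s=log();print(s['joint_positions'],s['qd'],s['position'])
B=np.array([.438,-.333,.0775]);ro=orient(70,70)
seg((B+(.019)*ro.as_matrix()[:,2],ro),4)
E
```

```text
[ 0.2683  0.6845 -0.5128  1.8553  1.1631  1.7937 -1.0985] [ 0.0338 -0.1405 -0.0279 -0.0339  0.0086  0.019   0.0186] [ 0.4625 -0.2609  0.1003]
rot total 0.8 dist 99
[0.1, 0.0, 0.2, -1.1, 0.3, 24.6, 87]
[0.1, 0.0, 0.4, -2.2, 0.6, 49.2, 87]
[0.2, 0.1, 0.6, -3.4, 0.9, 73.8, 87]
[0.2, 0.1, 0.8, -4.5, 1.2, 98.4, 87]
```

Call:
{"op": "step_arm", "data": {"deltas": [[0,0,0,-1,0,25,87],[0,0,0.5,-3,0.5,50,87],[0,0,0.5,-4,1,74,87],[0,0,1,-4,1,98,87],[0,0,1,-4,1,98,87],[0,0,1,-4,1,98,40],[0,0,1,-4,1,98,40],[0,0,1,-4,1,98,40]], "newtons": 25}}

```text
time: 6.35
position: [0.4336, -0.3496, 0.0746]
tool_rot: [1.756, 1.219, -1.218]
ft_force: [-0.9, -0.9, -0.1]
grip_width: 0.745
```

```bash
python3 - <<'E'
from plan import *
s=log();print(s['joint_positions'],s['position'],s['grip_width']*87,s['ft_force'])
snap('wrist','w3.png')
E
```

```text
[ 0.38    0.6722 -0.448   1.9358  1.2685  1.661  -1.1148] [ 0.4336 -0.3496  0.0746] 64.81853902296567 [-0.8857 -0.8954 -0.0545]
```

View pics/w3.png

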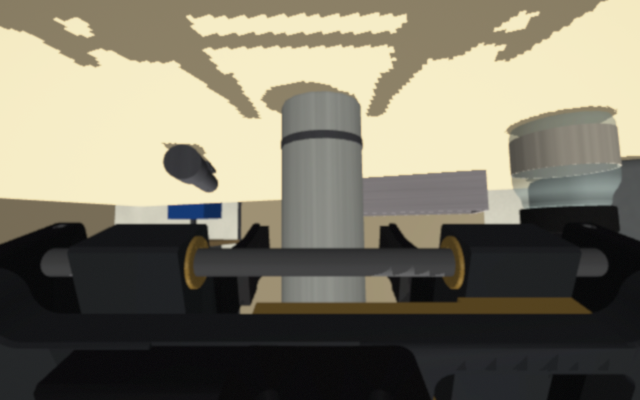

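Call:
{"op": "step_arm", "data": {"deltas": [[0,0,0,0,0,0,40],[0,0,0,0,0,0,40],[0,0,0,0,0,0,40],[0,0,0,0,0,0,40],[0,0,0,-9,0,-3,40],[0,0,0,-28,0,-10,40],[0,0,0,-56,0,-20,40],[0,0,0,-85,0,-31,40]], "newtons": 25}}

```text
time: 7.4
position: [0.4314, -0.3497, 0.1655]
tool_rot: [1.757, 1.22, -1.219]
ft_force: [0.4, -0.1, -4.1]
grip_width: 0.495
```

```bash
python3 - <<'E'
from plan import *
s=log();print(s['joint_positions'],s['position'],s['grip_width']*87,s['ft_force'])
snap('wrist','w4.png')
seg((np.array([.50,-.12,.26]),orient(77,20)),8,40)
E
```

```text
[ 0.4104  0.5011 -0.4827  1.94    1.2222  1.6987 -0.961 ] [ 0.4314 -0.3497  0.1655] 43.08363047587513 [ 0.4209 -0.1187 -4.1457]
rot total 50.7 dist 256
[-0.5, 6.3, -0.7, -0.4, -1.7, -31.9, 40]
[-1.1, 12.5, -1.5, -0.8, -3.4, -63.9, 40]
[-1.6, 18.8, -2.2, -1.2, -5.2, -95.8, 40]
[-2.2, 25.1, -2.9, -1.7, -6.9, -127.7, 40]
[-2.7, 31.4, -3.7, -2.1, -8.6, -159.6, 40]
[-3.2, 37.6, -4.4, -2.5, -10.3, -191.6, 40]
[-3.8, 43.9, -5.1, -2.9, -12.0, -223.5, 40]
[-4.3, 50.2, -5.9, -3.3, -13.8, -255.4, 40]
```

View pics/w4.png

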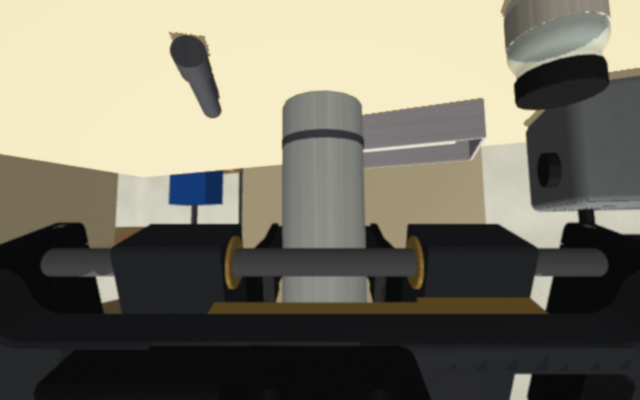

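Call:
{"op": "step_arm", "data": {"deltas": [[0,6,-1,0,-2,-32,40],[-1,12.5,-1.5,-1,-3,-64,40],[-1.5,19,-2,-1,-5,-96,40],[-2,25,-3,-2,-7,-128,40],[-2.5,31,-3.5,-2,-9,-160,40],[-3,37.5,-4.5,-2.5,-10,-191,40],[-4,44,-5,-3,-12,-223,40],[-4,50,-6,-3,-14,-255,40]]}}

```text
time: 8.45
position: [0.4982, -0.1194, 0.255]
tool_rot: [2.275, 1.809, -0.409]
ft_force: [-0.0, -0.3, -3.3]
grip_width: 0.5
```

```bash
python3 - <<'E'
from plan import *
s=log();print(s['joint_positions'],s['position'],s['grip_width']*87,s['ft_force'])
seg((np.array([.575,.055,.19]),orient(84.3,-20)),8,40)
E
```

```text
[ 0.6105  0.1062 -0.7057  1.7111  0.3949  1.4841 -0.385 ] [ 0.4982 -0.1194  0.255 ] 43.48531744702705 [-0.0138 -0.3482 -3.2911]
rot total 40.5 dist 201
[-0.1, 5.0, -0.9, 24.8, 4.5, -0.4, 40]
[-0.2, 9.9, -1.9, 49.5, 9.0, -0.7, 40]
[-0.2, 14.9, -2.8, 74.3, 13.5, -1.1, 40]
[-0.3, 19.9, -3.8, 99.0, 18.0, -1.5, 40]
[-0.4, 24.9, -4.7, 123.8, 22.5, -1.8, 40]
[-0.5, 29.8, -5.7, 148.5, 27.0, -2.2, 40]
[-0.6, 34.8, -6.6, 173.3, 31.4, -2.6, 40]
[-0.6, 39.8, -7.6, 198.0, 35.9, -2.9, 40]
```

Call:
{"op": "step_arm", "data": {"deltas": [[0,5,-1,25,4.5,0,40],[0,10,-2,49.5,9,-1,40],[0,15,-3,74,13.5,-1,40],[0,20,-4,99,18,-1.5,40],[-0.5,25,-4.5,124,22.5,-2,40],[-0.5,30,-5.5,148.5,27,-2,40],[-0.5,35,-6.5,173,31,-2.5,40],[-0.5,40,-7.5,198,36,-3,40]]}}

```text
time: 9.45
position: [0.5748, 0.0536, 0.1882]
tool_rot: [-2.136, -1.931, -0.375]
ft_force: [0.7, -0.1, -3.2]
grip_width: 0.495
```

```bash
python3 - <<'E'
from plan import *
s=log();print(s['joint_positions'],s['position'],s['grip_width']*87,s['ft_force'])
r=pose()[1].as_matrix();print(r)
for n in ('wrist','top','scene'): snap(n,n[0]+'5.png')
E
```

```text
[ 0.7358  0.2599 -0.7546  1.7126 -0.1843  1.2114 -0.037 ] [0.5748 0.0536 0.1882] 43.02805883709789 [ 0.7376 -0.1002 -3.2089]
[[ 0.095   0.995   0.0308]
 [ 0.9343 -0.0998  0.3422]
 [ 0.3436 -0.0037 -0.9391]]
```

View pics/w5.png

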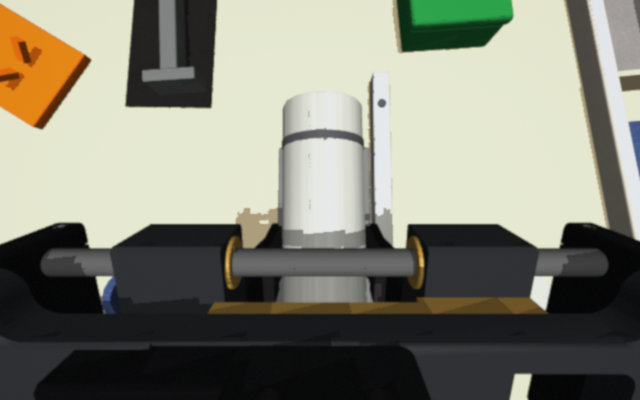

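View pics/s5.png

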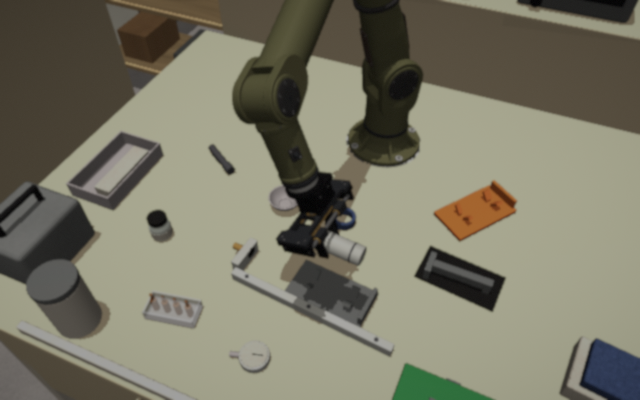

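View pics/t5.png

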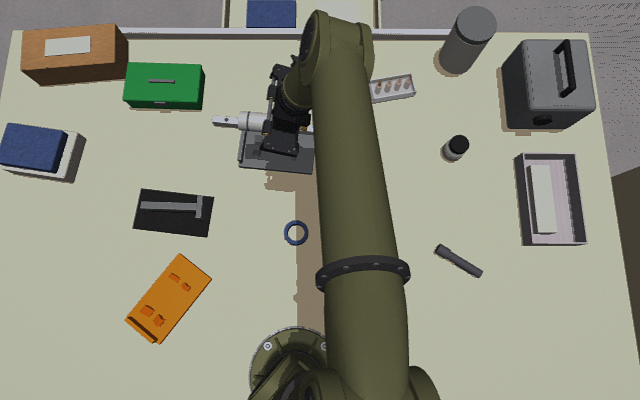

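```bash
cat > bot.py <<'E'
from plan import *
L=[json.loads(l) for l in open('log.txt')] if 0 else None
import json
L=[json.loads(l) for l in open('log.txt')]
l=[x for x in L if abs(x['time']-6.35)<.07][0]
r0=R.from_rotvec(l['tool_rot']); m=r0.inv().apply(np.array([.438,-.333,.0775])-l['position']); b=r0.inv().apply([0,0,1])
m[1]=0
E
python3 - <<'E'
from bot import *
print(m,b)
p,r=pose(); print('mid',p+r.apply(m),'axis',r.apply(b))
# target: b-> axis, tool y in horizontal
ax=np.array([np.cos(-1.6714),np.sin(-1.6714),0])
bt=b.copy(); 
# desired rot: minimal: align b to ax and tool y horizontal perpendicular
yt=np.cross([0,0,1],ax)*1.0; yt=yt if yt@r.as_matrix()[:,1]>0 else -yt
R2,_=R.align_vectors([ax,yt],[b,[0,1,0]],weights=[100,1])
for z in (.10,.049):
    pos=np.array([.5733,.0571,z])-R2.apply(m); print(pos); seg((pos,R2),1,40)
E
```

```text
[ 0.0031  0.     -0.0171] [-0.9398  0.0138 -0.3413]
mid [0.574  0.0499 0.2047] axis [-0.087  -0.9962 -0.0003]
[0.5736 0.06   0.0829]
rot total 0.8 dist 105
[-0.6, -0.0, 0.6, -29.1, -0.7, 100.9, 40]
[0.5736 0.06   0.0319]
rot total 0.8 dist 156
[-0.6, -0.0, 0.6, -46.5, -0.4, 148.8, 40]
```

Call:
{"op": "step_arm", "data": {"deltas": [[0,0,0,-4,0,13,40],[0,0,0,-9,0,32,40],[-0.5,0,0.5,-14,0,50,40],[-0.5,0,0.5,-20,0,68,40],[-0.5,0,0.5,-25,-0.5,85,40],[-0.5,0,0.5,-29,-0.5,101,40],[-0.5,0,0.5,-33,-0.5,111,40],[-0.5,0,0.5,-36,-0.5,120,40]]}}

```text
time: 10.6
position: [0.576, 0.0612, 0.0637]
tool_rot: [-2.151, -1.924, -0.384]
ft_force: [-0.5, 0.1, -3.2]
grip_width: 0.497
```

```bash
cat > pl.py <<'E'
from bot import *
p,r=pose(); s=log(); print('mid',p+r.apply(m),'axis',r.apply(b),s['ft_force'],s['torque'],s['grip_width']*87)
E
python3 - <<'E'
from pl import *
for n in ('wrist','scene'): im=snap(n,n[0]+'6.png')
a=cv2.imread('pics/s6.png')[200:330,220:400]; cv2.imwrite('pics/s6c.png',cv2.convertScaleAbs(cv2.resize(a,None,fx=4,fy=4,interpolation=cv2.INTER_CUBIC),alpha=1.6))
E
```

```text
mid [0.5756 0.0583 0.0808] axis [-0.0982 -0.9952 -0.0021] [-0.4639  0.1195 -3.2118] [-0.7348  0.1561 -0.0047] 43.21763149186042
```

View pics/s6c.png

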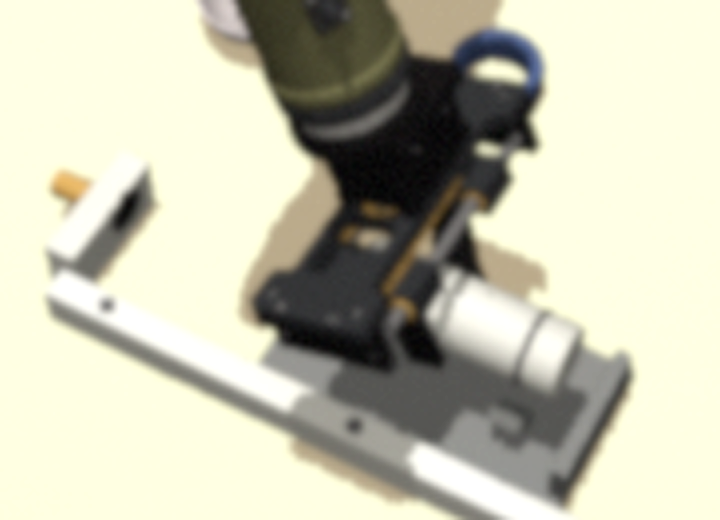

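View pics/w6.png

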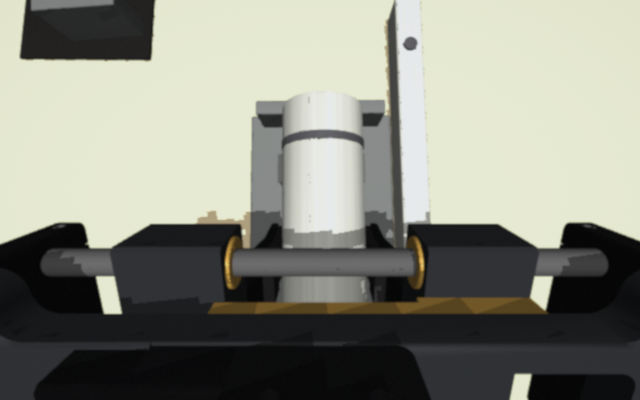

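```bash
python3 - <<'E'
from pl import *
sx,sy,th=.5733,.0571,-1.6714
C,S=np.cos(th),np.sin(th)
W=lambda x,y,z:[sx+C*x-S*y,sy+S*x+C*y,z]
print(proj('wrist',[W(-.1,.045,.042),W(-.1,-.045,.042),W(-.1,.055,.014),W(-.1,-.055,.014)]))
P_=unproj('wrist',[(256,101),(386,99)],.042); print(P_)
# implied in sled frame
for q in P_:
    v=q[:2]-[sx,sy]; print(C*v[0]+S*v[1],-S*v[0]+C*v[1])
# bottle base centre in the image vs predicted
p,r=pose(); print(proj('wrist',[p+r.apply(m-.0775*b)]))
a=cv2.imread('pics/w6.png')[80:260,220:440]; cv2.imwrite('pics/w6c.png',cv2.convertScaleAbs(cv2.resize(a,None,fx=3.5,fy=3.3,interpolation=cv2.INTER_CUBIC),alpha=1.0))
ax=np.array([C,S,0]); yt=np.cross([0,0,1],ax); yt=yt if yt@r.as_matrix()[:,1]>0 else -yt
R2,_=R.align_vectors([ax,yt],[b,[0,1,0]],weights=[100,1])
for z in (.060,.050,.046):
    pos=np.array([.5733,.0571,z])-R2.apply(m); seg((pos,R2),1,40)
E
```

```text
mid [0.5749 0.0583 0.0804] axis [-0.0979 -0.9952 -0.0022] [-0.4865 -0.0817 -3.6932] [-0.8013  0.1969 -0.0138] 43.587883639346494
[[386.7215  99.2306]
 [255.914  100.6263]
 [391.8475 114.2612]
 [251.2738 115.7815]]
[[0.5386 0.1608 0.042 ]
 [0.6276 0.1523 0.042 ]]
-0.09973304728987814 -0.04493832461354721
-0.10017006352754879 0.044508355751414645
[[323.5145 107.3625]]
rot total 0.2 dist 21
[0.0, -0.1, 0.2, -8.3, -1.5, 18.7, 40]
rot total 0.2 dist 30
[0.0, -0.1, 0.2, -11.8, -1.5, 28.1, 40]
rot total 0.2 dist 34
[0.0, -0.1, 0.2, -13.2, -1.5, 31.8, 40]
```

View pics/w6c.png

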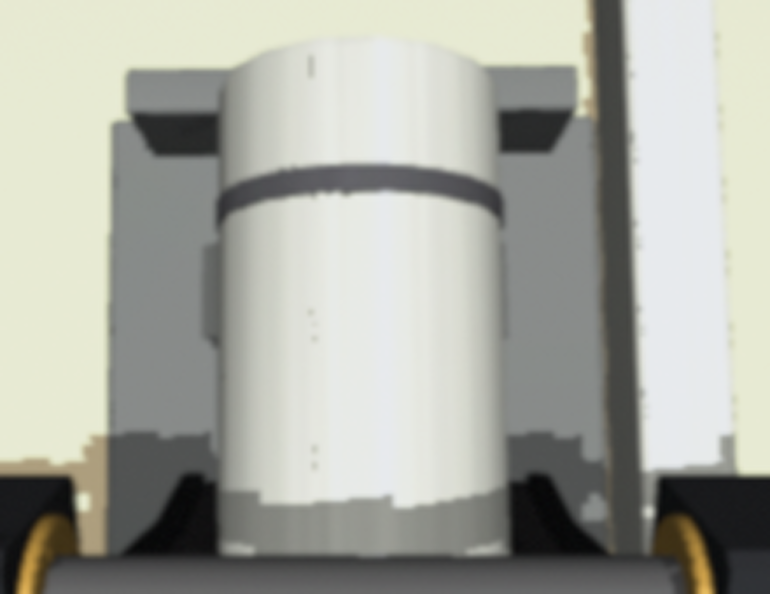

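Call:
{"op": "step_arm", "data": {"deltas": [[0,0,0,-2,-0.5,4,40],[0,0,0,-4,-1,9,40],[0,0,0,-6,-1.5,14,40],[0,0,0,-8,-1.5,18,40],[0,0,0,-10,-1.5,23,40],[0,0,0,-11,-1.5,26,40],[0,0,0,-12,-1.5,28,40],[0,0,0,-12.5,-1.5,29.5,40]]}}

```text
time: 11.7
position: [0.5743, 0.0598, 0.0322]
tool_rot: [-2.151, -1.924, -0.384]
ft_force: [0.5, -0.2, -3.3]
grip_width: 0.497
```

```bash
python3 pl.py
```

```text
mid [0.5739 0.0569 0.0493] axis [-0.0979 -0.9952 -0.002 ] [ 0.4737 -0.2298 -3.2638] [-0.7322  0.163   0.0058] 43.24888354464078
```

Still carrying full weight (−3.3 N). Lower a bit more.

Call:
{"op": "step_arm", "data": {"deltas": [[0,0,0,-0.2,0,0.5,40],[0,0,0,-0.4,0,1,40],[0,0,0,-0.5,0,1.4,40],[0,0,0,-0.7,0,1.8,40],[0,0,0,-0.7,0,1.8,40],[0,0,0,-0.7,0,1.8,40],[0,0,0,-0.7,0,1.8,40],[0,0,0,-0.7,0,1.8,40]]}}

```text
time: 12.7
position: [0.5745, 0.0598, 0.0305]
tool_rot: [-2.151, -1.924, -0.385]
ft_force: [0.6, 0.9, -3.0]
grip_width: 0.497
```

```bash
python3 pl.py
```

```text
mid [0.5741 0.0569 0.0476] axis [-0.098  -0.9952 -0.002 ] [ 0.6141  0.888  -2.9915] [-0.7326 -0.0035 -0.0529] 43.24790484149214
```

Call:
{"op": "step_arm", "data": {"deltas": [[0,0,0,-0.3,0,0.8,40],[0,0,0,-0.5,0,1.4,40],[0,0,0,-0.5,0,1.4,40],[0,0,0,-0.5,0,1.4,44],[0,0,0,-0.5,0,1.4,46],[0,0,0,-0.5,0,1.4,48],[0,0,0,-0.5,0,1.4,52],[0,0,0,-0.5,0,1.4,56]]}}

```text
time: 13.7
position: [0.5742, 0.0598, 0.0288]
tool_rot: [-2.151, -1.924, -0.384]
ft_force: [0.2, 0.4, -0.0]
grip_width: 0.62
```

```bash
python3 - <<'E'
from pl import *
for n in ('wrist','scene'): im=snap(n,n[0]+'7.png')
a=cv2.imread('pics/s7.png')[200:330,220:400]; cv2.imwrite('pics/s7c.png',cv2.convertScaleAbs(cv2.resize(a,None,fx=4,fy=4,interpolation=cv2.INTER_CUBIC),alpha=1.6))
E
```

```text
mid [0.5738 0.0569 0.0459] axis [-0.0979 -0.9952 -0.0021] [ 0.2229  0.4008 -0.02  ] [-0.44    0.1136  0.0003] 53.926916941045484
```

View pics/s7c.png

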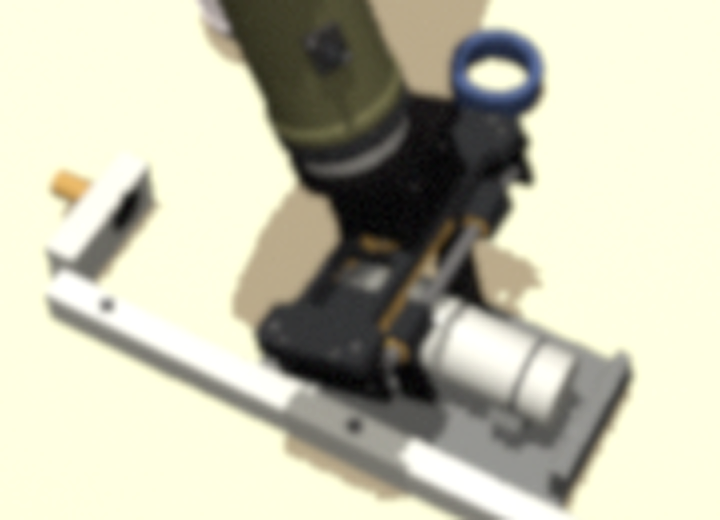

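View pics/w7.png

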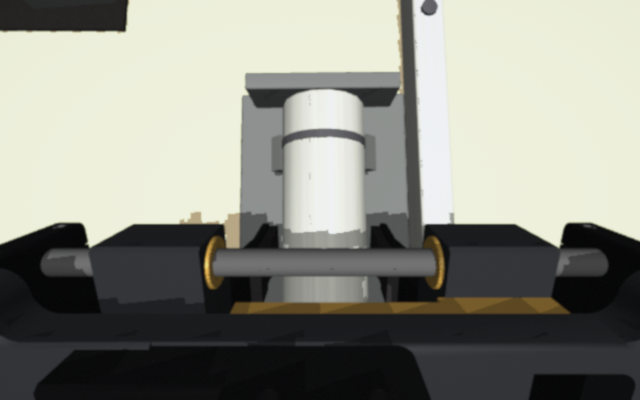

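Call:
{"op": "step_arm", "data": {"deltas": [[0,0,0,0,0,-4,56],[0,0,0,0,0,-12,56],[0,0,0,0,0,-24,58],[0,0,0,0,0,-42,60],[0,0,0,0,0,-65,60],[0,0,0,0,0,-90,60],[0,0,0,0,0,-120,60],[0,0,0,0,0,-150,60]]}}

```text
time: 14.8
position: [0.5681, 0.008, 0.1719]
tool_rot: [-2.152, -1.925, -0.385]
ft_force: [1.0, -0.7, 0.9]
grip_width: 0.689
```

```bash
python3 - <<'E'
from pl import *
for n in ('wrist','top'): im=snap(n,n[0]+'8.png')
C,S=np.cos(-1.5995),np.sin(-1.5995)
seg((np.array([.4154,.332,.15]),orient(np.degrees(-1.5995)+180)),8,60)
E
```

```text
mid [0.5677 0.0051 0.189 ] axis [-0.0981 -0.9952 -0.0014] [ 0.9583 -0.6802  0.9479] [-0.4986  0.0343 -0.047 ] 59.95955709250387
rot total 20.5 dist 361
[0.2, -2.5, -0.6, 35.0, -23.9, 15.6, 60]
[0.4, -5.0, -1.2, 69.9, -47.9, 31.3, 60]
[0.5, -7.5, -1.8, 104.9, -71.8, 46.9, 60]
[0.7, -10.0, -2.4, 139.8, -95.7, 62.5, 60]
[0.9, -12.5, -3.0, 174.8, -119.7, 78.1, 60]
[1.1, -14.9, -3.6, 209.7, -143.6, 93.8, 60]
[1.3, -17.4, -4.2, 244.7, -167.5, 109.4, 60]
[1.4, -19.9, -4.8, 279.6, -191.5, 125.0, 60]
```

View pics/w8.png

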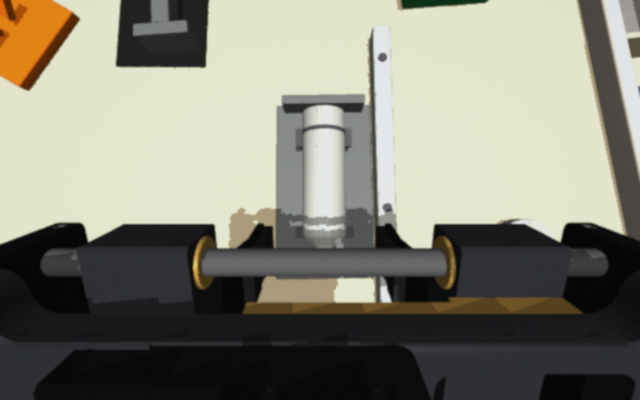

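View pics/t8.png

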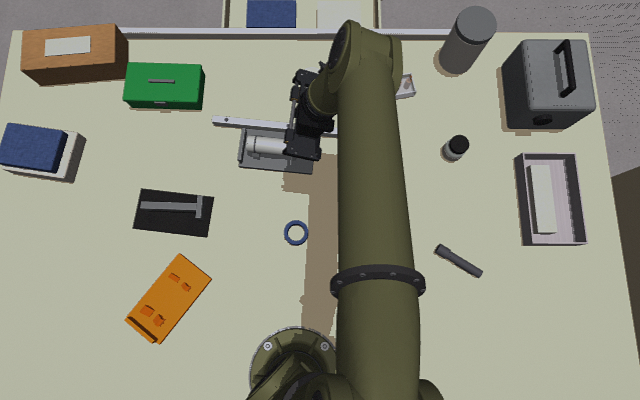

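Call:
{"op": "step_arm", "data": {"deltas": [[0,-2.5,-0.5,35,-24,15,60],[0.5,-5,-1,70,-48,31,60],[0.5,-7.5,-2,105,-72,47,60],[0.5,-10,-2.5,140,-96,62,60],[1,-12.5,-3,175,-120,78,60],[1,-15,-3.5,210,-144,94,60],[1.5,-17.5,-4,245,-168,109,60],[1.5,-20,-5,280,-191,125,60]]}}

```text
time: 15.9
position: [0.412, 0.3347, 0.1481]
tool_rot: [-2.243, -2.194, 0.007]
ft_force: [0.1, -0.2, -0.1]
grip_width: 0.69
```

```bash
python3 - <<'E'
from plan import *
s=log();print(s['joint_positions'],s['position'])
c=optics.get_calibration('wrist');snap('wrist','w9.png')
sx,sy,th=.4154,.332,-1.5995
C,S=np.cos(th),np.sin(th)
W=lambda x,y,z:[sx+C*x-S*y,sy+S*x+C*y,z]
print(proj('wrist',[W(-.075,.01,.039),W(-.075,-.01,.039),W(.0,.01,.039),W(.0,-.01,.039),W(.084,.03,.039),W(.084,-.03,.039)],c))
E
```

```text
[ 0.1673  0.2474 -1.0049  1.8117  0.2187  1.2077 -0.9255] [0.412  0.3347 0.1481]
[[341.3914 117.0239]
 [318.7222 116.8865]
 [339.7328 199.1011]
 [318.6116 198.9489]
 [357.7563 278.8286]
 [298.8945 278.339 ]]
```

View pics/w9.png

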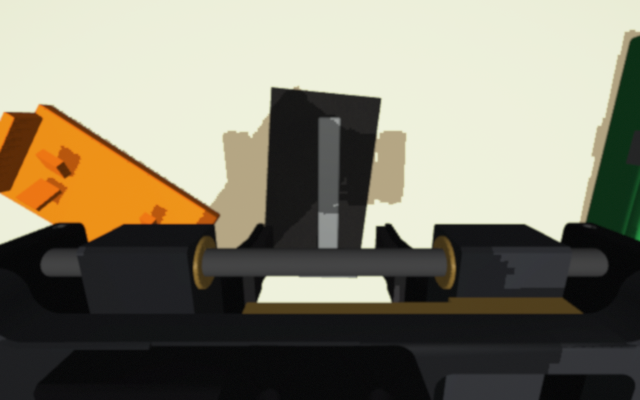

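```bash
python3 - <<'E'
from plan import *
s=log();print(s['position'],pose()[1].as_matrix()[:,2])
seg((np.array([.4154,.332,.011]),orient(np.degrees(-1.5995)+180)),6,60)
E
```

```text
[0.4064 0.3432 0.1483] [-0.0082  0.005  -1.    ]
rot total 1.2 dist 138
[-0.1, -0.0, 0.2, -2.0, 1.7, 22.9, 60]
[-0.2, -0.1, 0.3, -3.9, 3.4, 45.7, 60]
[-0.2, -0.1, 0.5, -5.9, 5.1, 68.6, 60]
[-0.3, -0.2, 0.7, -7.8, 6.9, 91.5, 60]
[-0.4, -0.2, 0.9, -9.8, 8.6, 114.3, 60]
[-0.5, -0.3, 1.0, -11.8, 10.3, 137.2, 60]
```

Call:
{"op": "step_arm", "data": {"deltas": [[0,0,0,0,0,0,60],[0,0,0,0,0,10,60],[0,0,0,0,0,28,60],[0,0,0,0,0,46,60],[0,0,0,0,0,64,60],[0,0,0,0,0,80,60],[0,0,0,0,0,92,60],[0,0,0,0,0,100,60]]}}

```text
time: 16.95
position: [0.4116, 0.3342, 0.047]
tool_rot: [-2.241, -2.193, 0.007]
ft_force: [0.5, 0.3, -0.7]
grip_width: 0.688
```

```bash
python3 - <<'E'
from plan import *
s=log();print(s['position'],pose()[1].as_matrix(),s['qd'])
seg((np.array([.4154,.332,.011]),orient(np.degrees(-1.5995)+180)),1,60)
E
```

```text
[0.4116 0.3342 0.047 ] [[ 0.0216  0.9997 -0.0075]
 [ 0.9998 -0.0216  0.0014]
 [ 0.0012 -0.0075 -1.    ]] [-0.0591  0.0837  0.0511  0.0415  0.0918 -0.105  -0.0667]
rot total 0.6 dist 36
[-0.4, -0.1, 0.4, -2.1, 4.1, 36.0, 60]
```

Call:
{"op": "step_arm", "data": {"deltas": [[0,0,0.5,-1,2,15,60],[-0.5,0,0.5,-2,4,30,60],[-0.5,0,0.5,-2,4,36,55],[-0.5,0,0.5,-2,4,36,16],[-0.5,0,0.5,-2,4,36,16],[-0.5,0,0.5,-2,4,36,16],[-0.5,0,0.5,-2,4,36,16],[-0.5,0,0.5,-2,4,36,16]], "newtons": 40}}

```text
time: 17.95
position: [0.4156, 0.3322, 0.0121]
tool_rot: [2.255, 2.187, 0.004]
ft_force: [-0.1, -0.2, 1.6]
grip_width: 0.222
```

```bash
python3 - <<'E'
from plan import *
s=log();print(s['position'],s['tool_rot'],s['qd'],s['grip_width']*87,s['ft_force'],pose()[1].as_matrix())
E
```

```text
[0.4156 0.3322 0.0121] [2.2549 2.1868 0.0038] [0.0008 0.0001 0.0019 0.0009 0.0012 0.0003 0.0013] 19.271542949797034 [-0.0882 -0.2249  1.5884] [[ 0.0307  0.9995  0.002 ]
 [ 0.9995 -0.0307  0.0013]
 [ 0.0014  0.002  -1.    ]]
```

```bash
python3 - <<'E'
from plan import *
O=np.array([.6079,-.1686]);th=-1.6696
u=np.array([np.cos(th),np.sin(th)]);v=np.array([-u[1],u[0]])
g=O+u*-.445+v*-.057; print(g)
seg((np.r_[g,.09],orient(np.degrees(th)+180)),1,16)
p,r=pose()
rows([(p+[0,0,.08],r)],16)
E
```

```text
[0.5951 0.2799]
rot total 3.9 dist 203
[0.1, -0.1, 3.9, -46.7, 181.2, -77.7, 16]
[0.0, 0.0, 0.0, 0.1, 0.2, -80.0, 16]
```

Call:
{"op": "step_arm", "data": {"deltas": [[0,0,0,0,0,-12,16],[0,0,0,0,0,-36,16],[0,0,0,0,0,-60,16],[0,0,1,-4,16,-74,16],[0,0,2,-14,54,-78,16],[0,0,3,-26,100,-78,16],[0,0,3.5,-37,145,-78,16],[0,0,4,-44,172,-78,16]]}}

```text
time: 18.95
position: [0.5896, 0.2796, 0.0893]
tool_rot: [2.334, 2.1, 0.002]
ft_force: [-1.0, -0.2, -1.3]
grip_width: 0.223
```

Call:
{"op": "step_arm", "data": {"deltas": [[0,0,0,-2,6,0,16],[0,0,0,-3,9,0,16],[0,0,0,-3,9,10,16],[0,0,0,-3,9,25,16],[0,0,0,-3,9,40,16],[0,0,0,-3,9,50,16],[0,0,0,-3,9,55,16],[0,0,0,-3,9,55,16]]}}

```text
time: 19.95
position: [0.5945, 0.2789, 0.0347]
tool_rot: [-2.33, -2.107, -0.003]
ft_force: [-0.4, -0.3, -1.7]
grip_width: 0.226
```

```bash
python3 - <<'E'
from plan import *
s=log();print(s['joint_positions'],s['position'],s['grip_width']*87,s['ft_force'])
M=pose()[1].as_matrix();print(np.degrees(np.arctan2(M[1,0],M[0,0]))+180-360,M[:,2])
O=np.array([.6079,-.1686]);th=-1.6696
u=np.array([np.cos(th),np.sin(th)]);v=np.array([-u[1],u[0]]); d=s['position'][:2]-O; print('dock',d@u,d@v)
for n in ('wrist','top','scene'): snap(n,n[0]+'10.png')
a=cv2.imread('pics/t10.png')[90:220,130:330]; cv2.imwrite('pics/t10c.png',cv2.convertScaleAbs(cv2.resize(a,None,fx=4,fy=4,interpolation=cv2.INTER_CUBIC),alpha=1.6))
E
```

```text
[ 0.1086  0.6162 -0.7908  1.6069  0.4741  1.1184 -0.9014] [0.5945 0.2789 0.0347] 19.65705437924976 [-0.4378 -0.3116 -1.6767]
-95.7480030777985 [ 0.0012  0.0011 -1.    ]
dock -0.4440087503379687 -0.05746675646819156
```

View pics/t10c.png

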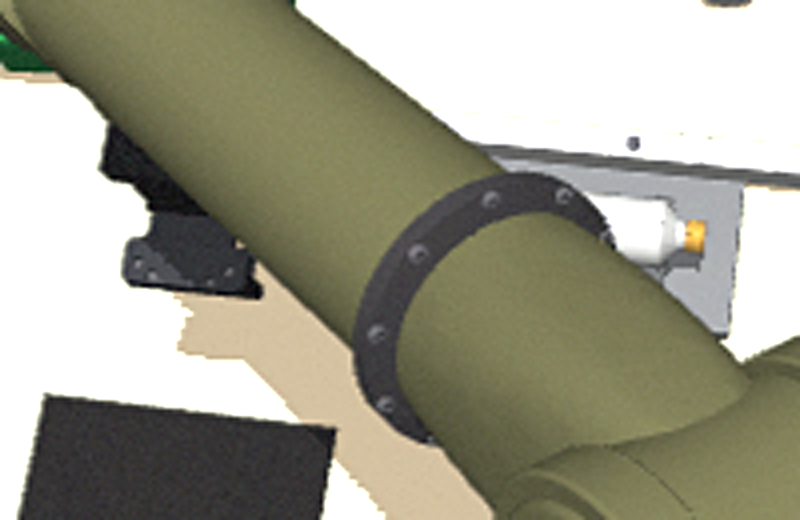

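View pics/w10.png

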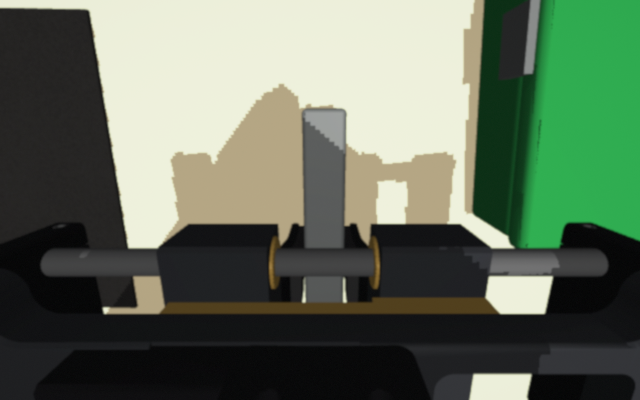

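View pics/s10.png

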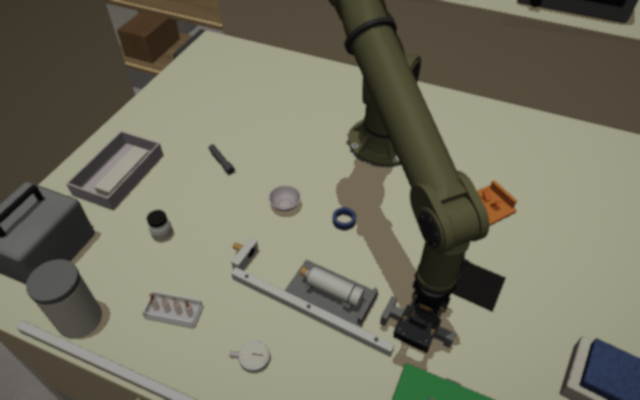

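```bash
python3 - <<'E'
from plan import *
print(unproj('top',[(125,97),(124,62),(204,64),(203,108)],0.0),unproj('top',[(203,100)],.05))
a=cv2.imread('pics/s10.png')[270:400,360:500]; cv2.imwrite('pics/s10c.png',cv2.convertScaleAbs(cv2.resize(a,None,fx=4,fy=4,interpolation=cv2.INTER_CUBIC),alpha=1.6))
E
```

```text
[[0.7354 0.4947 0.    ]
 [0.8449 0.5088 0.    ]
 [0.8394 0.2769 0.    ]
 [0.7026 0.2714 0.    ]] [[0.7034 0.2587 0.05  ]]
```

View pics/s10c.png

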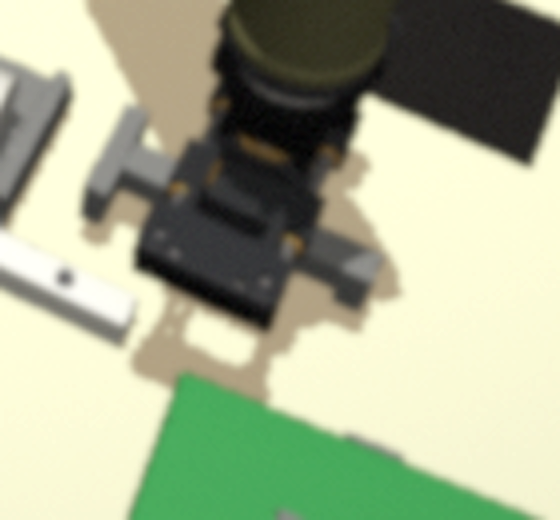

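Call:
{"op": "step_arm", "data": {"deltas": [[0,0,0,0,0,7,16],[0,0,0,0,0,14,16],[0,0,0,-1,0,19,16],[0,0,0,-6,0.5,19,16],[0,0,0,-13,0.5,19,16],[0,0,0,-21,0.5,19,16],[0,0,0,-28,0.5,19,16],[0,0,0,-32,0.5,19,16]]}}

```text
time: 21.1
position: [0.5922, 0.2461, 0.0161]
tool_rot: [2.33, 2.106, 0.003]
ft_force: [0.1, 0.5, -2.1]
grip_width: 0.227
```

```bash
cat > dk.py <<'E'
from plan import *
s=log();
M=pose()[1].as_matrix()
O=np.array([.6079,-.1686]);th=-1.6696
u=np.array([np.cos(th),np.sin(th)]);v=np.array([-u[1],u[0]]); d=s['position'][:2]-O
f=np.array(s['ft_force'][:2])
print('dock face',d@u+.084,'y',d@v,'z',s['position'][2],'az err',np.degrees(np.arctan2(M[1,0],M[0,0])-th)-180,'f u,v,z',f@u,f@v,s['ft_force'][2],'tau',s['torque'],'w',s['grip_width']*87,'t',s['time'])
E
python3 - <<'E'
from dk import *
for n in ('wrist','top','scene'): snap(n,n[0]+'11.png')
a=cv2.imread('pics/s11.png')[250:370,270:450]; cv2.imwrite('pics/s11c.png',cv2.convertScaleAbs(cv2.resize(a,None,fx=4,fy=4,interpolation=cv2.INTER_CUBIC),alpha=1.6))
E
```

```text
dock face -0.3271582668312777 y -0.05654276006352013 z 0.016127508090825516 az err -0.13795165942755716 f u,v,z -0.5495826409146424 0.05009193469176051 -2.1240750574408986 tau [-0.0878  0.0395  0.0767] w 19.784563287527043 t 21.1
```

View pics/s11c.png

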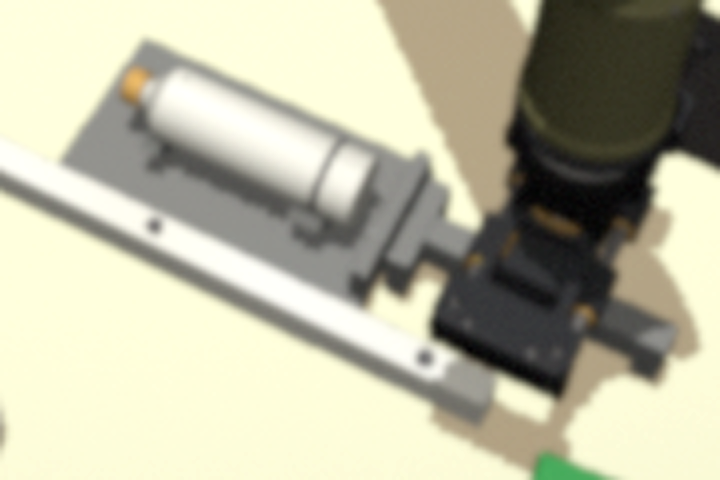

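Call:
{"op": "step_arm", "data": {"deltas": [[0,0,0,-3,0,0,16],[0,0,0,-7,0,0,16],[0,0,0,-12,0.3,0,16],[0,0,0,-18,0.7,0,16],[0,0,0,-24,1,0,16],[0,0,0,-30,1.4,0,16],[0,0,0,-36,1.7,0,16],[0,0,0,-41,2,0,16]]}}

```text
time: 22.25
position: [0.5899, 0.2056, 0.016]
tool_rot: [2.33, 2.107, 0.003]
ft_force: [0.2, 5.4, -0.9]
grip_width: 0.229
```

```bash
python3 - <<'E'
from dk import *
for n in ('top','scene'): snap(n,n[0]+'12.png')
a=cv2.imread('pics/s12.png')[230:350,240:420]; cv2.imwrite('pics/s12c.png',cv2.convertScaleAbs(cv2.resize(a,None,fx=4,fy=4,interpolation=cv2.INTER_CUBIC),alpha=1.6))
E
```

```text
dock face -0.28658434743498634 y -0.05483288924360989 z 0.015965956946043334 az err -0.10569593558824408 f u,v,z -5.430489994826422 -0.3610022502312098 -0.9034240716890135 tau [ 0.9542 -0.0074 -0.0047] w 19.892031268553414 t 22.25
```

View pics/s12c.png

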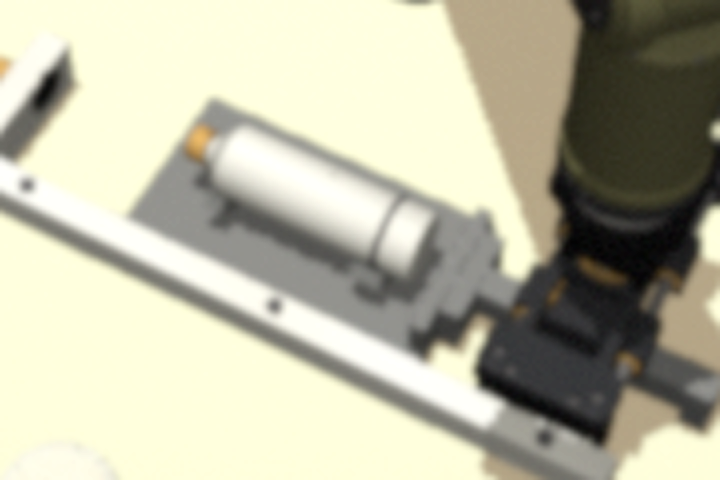

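Call:
{"op": "step_arm", "data": {"deltas": [[0,0,0,-5,0.2,0,16],[0,0,0,-11,0.4,0,16],[0,0,0,-17,0.6,0,16],[0,0,0,-23,0.8,0,16],[0,0,0,-29,1,0,16],[0,0,0,-35,1,0,16],[0,0,0,-40,1,0,16],[0,0,0,-45,1,0,16]]}}

```text
time: 23.35
position: [0.586, 0.1613, 0.016]
tool_rot: [-2.33, -2.107, -0.003]
ft_force: [-1.1, 5.1, -0.7]
grip_width: 0.227
```

```bash
python3 - <<'E'
from dk import *
for n in ('top','scene'): snap(n,n[0]+'13.png')
a=cv2.imread('pics/s13.png')[210:330,210:390]; cv2.imwrite('pics/s13c.png',cv2.convertScaleAbs(cv2.resize(a,None,fx=4,fy=4,interpolation=cv2.INTER_CUBIC),alpha=1.6))
E
```

```text
dock face -0.24214026950384837 y -0.054316739839784085 z 0.015952766675741435 az err -0.07690456863514328 f u,v,z -4.98586661291601 -1.602242041200896 -0.6711071366836313 tau [ 1.1327 -0.0044 -0.113 ] w 19.780402288940593 t 23.35
```

View pics/s13c.png

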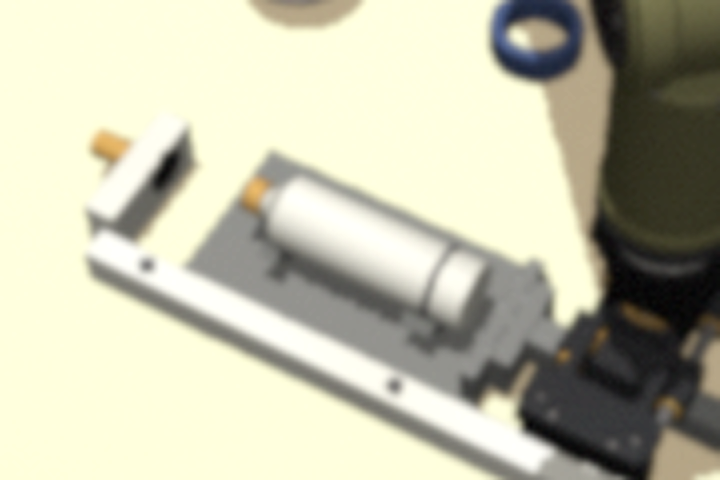

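Lateral −1.6 N: pressed against the fence. Push the remaining ~42 mm, slowing at the end.

Call:
{"op": "step_arm", "data": {"deltas": [[0,0,0,-6,0,0,16],[0,0,0,-12,0.2,0,16],[0,0,0,-18,0.3,0,16],[0,0,0,-24,0.5,0,16],[0,0,0,-29,0.5,0,16],[0,0,0,-33,0.5,0,16],[0,0,0,-36,0.5,0,16],[0,0,0,-39,0.5,0,16]]}}

```text
time: 24.45
position: [0.5823, 0.1234, 0.0159]
tool_rot: [-2.329, -2.107, -0.004]
ft_force: [-0.5, 6.1, -0.6]
grip_width: 0.225
```

```bash
python3 dk.py
```

```text
dock face -0.20400521746990657 y -0.05425256732217803 z 0.01588190760825223 az err -0.054934118268903376 f u,v,z -5.997557636380306 -1.0612196684428632 -0.5996659162570472 tau [ 1.3195  0.2125 -0.0394] w 19.546140947027684 t 24.45
```

Call:
{"op": "step_arm", "data": {"deltas": [[0,0,0,-1,0,0,16],[0,0,0,-2,0,0,16],[0,0,0,-3,0,0,16],[0,0,0,-4,0,0,16],[0,0,0,-5,0,0,16],[0,0,0,-6,0,0,16],[0,0,0,-7,0,0,16],[0,0,0,-7,0,0,16]]}}

```text
time: 25.45
position: [0.5819, 0.1196, 0.0162]
tool_rot: [-2.325, -2.107, -0.01]
ft_force: [-0.2, 11.8, -1.5]
grip_width: 0.226
```

```bash
python3 - <<'E'
from dk import *
for n in ('top','scene'): snap(n,n[0]+'14.png')
a=cv2.imread('pics/s14.png')[200:320,200:380]; cv2.imwrite('pics/s14c.png',cv2.convertScaleAbs(cv2.resize(a,None,fx=4,fy=4,interpolation=cv2.INTER_CUBIC),alpha=1.6))
E
```

```text
dock face -0.20024294846411284 y -0.05434296091269147 z 0.01623525645188023 az err 0.030337800472693743 f u,v,z -11.748406124970506 -1.3994287681471613 -1.4597318461624027 tau [ 2.2836  0.0224 -0.1641] w 19.687026920106312 t 25.45
```

View pics/s14c.png

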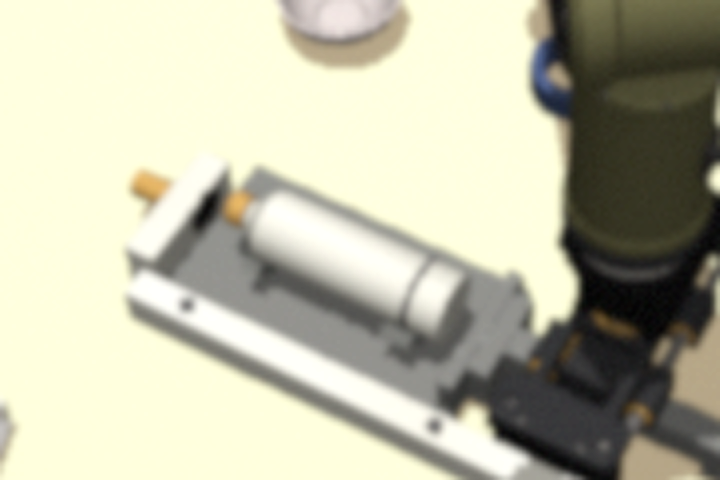

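Call:
{"op": "step_arm", "data": {"deltas": [[0,0,0,4,0,0,16],[0,0,0,9,0,0,16],[0,0,0,18,0,0,16],[0,0,0,30,0,0,16],[0,0,0,44,0,-6,16],[0,0,0,58,0,-20,16],[0,0,0,66,0,-38,16],[0,0,0,70,0,-55,16]]}}

```text
time: 26.55
position: [0.5895, 0.186, 0.0729]
tool_rot: [2.328, 2.108, 0.005]
ft_force: [-0.4, 0.0, -1.9]
grip_width: 0.234
```

```bash
python3 - <<'E'
from dk import *
for n in ('top','scene'): snap(n,n[0]+'15.png')
a=cv2.imread('pics/s15.png')[200:320,200:380]; cv2.imwrite('pics/s15c.png',cv2.convertScaleAbs(cv2.resize(a,None,fx=4,fy=4,interpolation=cv2.INTER_CUBIC),alpha=1.6))
seg((np.array([.4130,.3325,.075]),orient(86.5)),8,16)
E
```

```text
dock face -0.2671087851489985 y -0.05325473795096966 z 0.07289450980415131 az err -0.03502224816494959 f u,v,z 0.004025145661834489 -0.406812174210469 -1.8705771838973024 tau [-0.0651  0.0178  0.0162] w 20.33728105078515 t 26.55
rot total 2.3 dist 230
[0.0, -0.0, -0.3, 16.0, -24.0, -0.2, 16]
[0.1, -0.0, -0.6, 32.0, -47.9, -0.4, 16]
[0.1, -0.1, -0.8, 47.9, -71.9, -0.7, 16]
[0.2, -0.1, -1.1, 63.9, -95.8, -0.9, 16]
[0.2, -0.1, -1.4, 79.9, -119.8, -1.1, 16]
[0.3, -0.1, -1.7, 95.9, -143.7, -1.3, 16]
[0.3, -0.1, -1.9, 111.8, -167.7, -1.5, 16]
[0.4, -0.2, -2.2, 127.8, -191.6, -1.7, 16]
```

View pics/s15c.png

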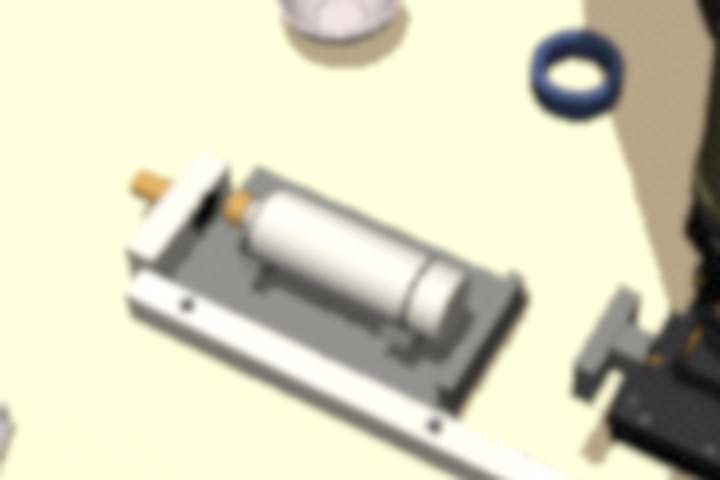

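Call:
{"op": "step_arm", "data": {"deltas": [[0,0,0,8,-12,-2,16],[0,0,-0.5,26,-38,-2,16],[0,0,-1,47,-71,-2,16],[0,0,-1,69,-104,-2,16],[0,0,-1.5,91,-137,-2,16],[0,0,-2,110,-165,-2,16],[0,0,-2,122,-184,-2,16],[0,0,-2,127,-191,-2,16]]}}

```text
time: 27.65
position: [0.4105, 0.3308, 0.0725]
tool_rot: [2.291, 2.149, 0.002]
ft_force: [0.6, 0.9, -1.1]
grip_width: 0.224
```

Call:
{"op": "step_arm", "data": {"deltas": [[0,0,0,0,0,0,16],[0,0,0,0,0,10,16],[0,0,0,0,0,22,16],[0,0,0,0,0,34,16],[0,0,0,0,0,44,16],[0,0,0,0,0,51,16],[0,0,0,0,0,55,16],[0,0,0,0,0,55,16]]}}

```text
time: 28.65
position: [0.4118, 0.3306, 0.0177]
tool_rot: [2.293, 2.148, 0.003]
ft_force: [-0.1, 0.6, -2.3]
grip_width: 0.229
```

```bash
python3 - <<'E'
from plan import *
s=log();print(s['position'],s['tool_rot'],s['ft_force'],s['grip_width']*87)
c=optics.get_calibration('wrist');snap('wrist','w16.png');snap('scene','s16.png')
v=np.array(s['position'][:2])-[.4037,.331];th=-1.6882;print(v@[np.cos(th),np.sin(th)],v@[-np.sin(th),np.cos(th)])
E
```

```text
[0.4118 0.3306 0.0177] [2.2927 2.1476 0.003 ] [-0.0994  0.5927 -2.2882] 19.92444430201471
-0.0005482622675429669 0.008133360610890388
```

View pics/w16.png

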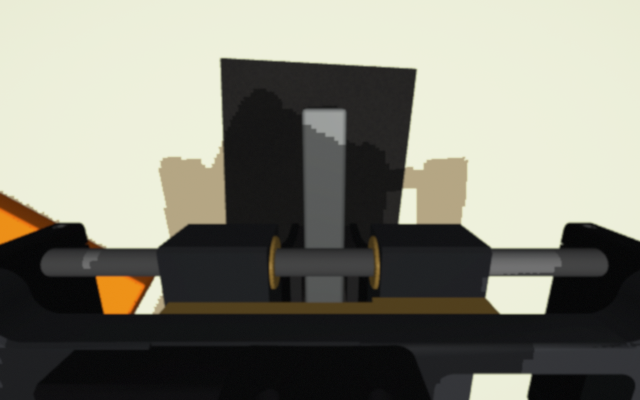

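Call:
{"op": "step_arm", "data": {"deltas": [[0,0,0,0,0,2,16],[0,0,0,0,0,4,16],[0,0,0,0,0,5.5,16],[0,0,0,0,0,6,16],[0,0,0,0,0,6,22],[0,0,0,0,0,6,26],[0,0,0,0,0,6,36],[0,0,0,0,0,6,46]]}}

```text
time: 29.75
position: [0.412, 0.3306, 0.0118]
tool_rot: [2.293, 2.147, 0.003]
ft_force: [1.0, 0.1, 0.5]
grip_width: 0.44
```

Call:
{"op": "step_arm", "data": {"deltas": [[0,0,0,0,0,6,60],[0,0,0,0,0,0,60],[0,0,0,0,0,-8,60],[0,0,0,0,0,-25,60],[0,0,0,0,0,-50,60],[0,0,0,0,0,-80,60],[0,0,0,0,0,-115,60],[0,0,0,0,0,-150,60]]}}

```text
time: 30.75
position: [0.4116, 0.3306, 0.1642]
tool_rot: [2.292, 2.148, 0.005]
ft_force: [1.0, 0.9, 0.7]
grip_width: 0.695
```

```bash
python3 - <<'E'
from plan import *
s=log();print(s['position'],s['ft_force'],s['grip_width']*87)
snap('wrist','w17.png');snap('scene','s17.png');snap('top','t17.png')
E
```

```text
[0.4116 0.3306 0.1642] [0.9644 0.9265 0.728 ] 60.450501290906146
```

View pics/s17.png

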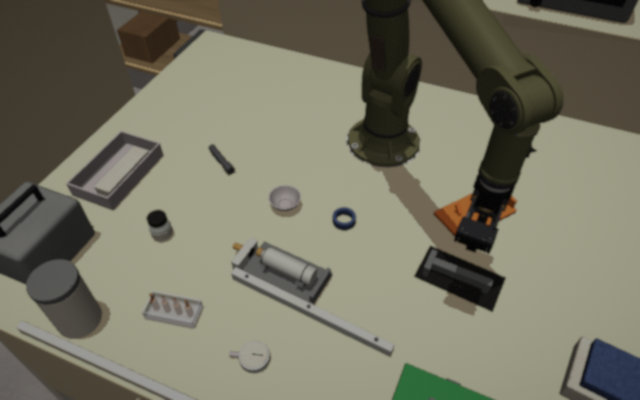

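View pics/t17.png

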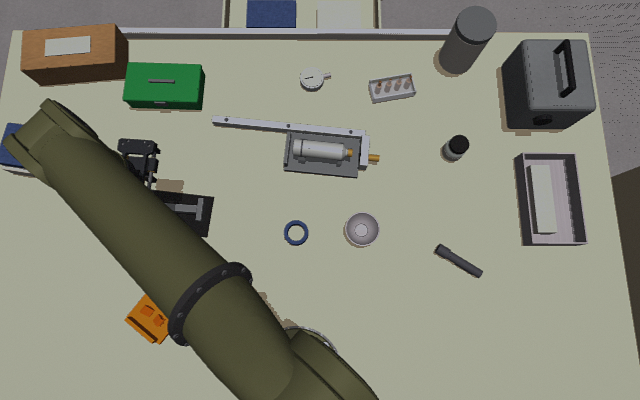

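View pics/w17.png

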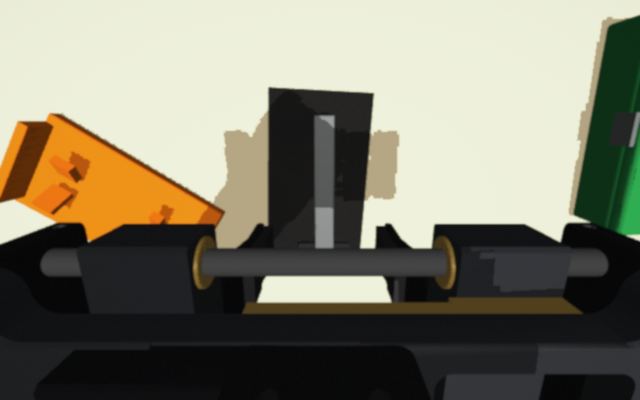

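```bash
python3 - <<'E'
import cv2
a=cv2.imread('pics/t17.png')[100:200,270:400]; cv2.imwrite('pics/t17c.png',cv2.convertScaleAbs(cv2.resize(a,None,fx=6,fy=6,interpolation=cv2.INTER_CUBIC),alpha=1.4))
E
```

```text
(no output)
```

View pics/t17c.png

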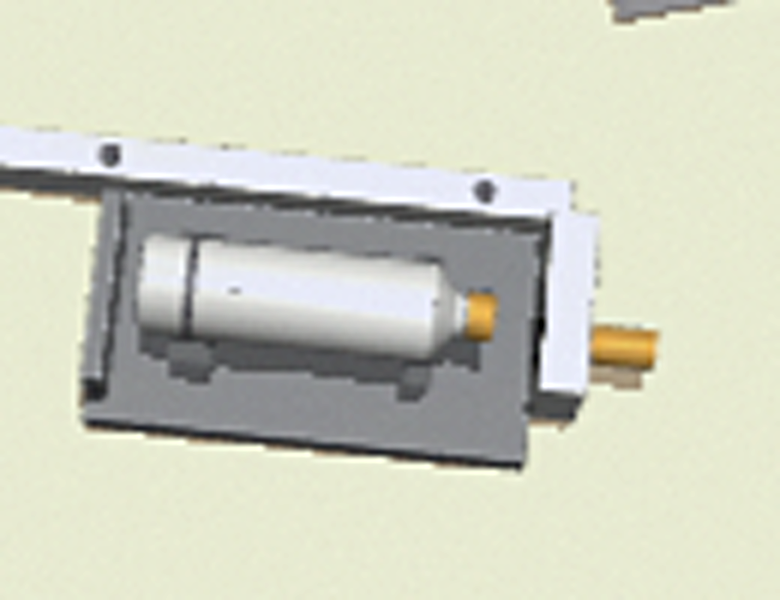

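```bash
python3 - <<'E'
from plan import *
x,r=fit('top',[(100,-55,14),(-100,-55,14),(-100,45,42),(-100,-45,42),(100,-55,0)],px([(524,462),(85,420),(105,193),(82,380),(523,470)],6,(270,100)))
O=np.array([.6079,-.1686]);th=-1.6696
u=np.array([np.cos(th),np.sin(th)]);v=np.array([-u[1],u[0]]);d=x[:2]-O;print(d@u,d@v,x[2]-th,r)
s=ctrl.get_state();print(s['time'],s['qd'])
E
```

```text
-0.09912548491112973 -0.05398793457046794 0.005180332978497182 [[ 0.5819  0.0915]
 [-0.358   0.1298]
 [-0.2149 -0.6886]
 [-0.1861  0.1972]
 [ 0.239   0.1122]]
30.9 [-0.0102  0.0329  0.0198  0.0526  0.0143 -0.0078 -0.0067]
```

Sled measures at (−0.099, −0.054) in the dock frame, which is fully home. Handing in.

```bash
python3 -c "
from bench import ctrl
print(ctrl.close_job())"
```

```text
the job is handed in; nothing more can be done
None
```

I laid the bottle in both saddles with its valve towards the stop. I then pushed the loaded sled home with the stick, put the stick back on its mat, and handed in at about 31 s. I have no verdict, since handing in reports none.

**Bottle:** before letting go I lowered it until the saddles took its weight. In the last pictures it sits in both saddles, centred by eye, with its valve towards the stop.

**Feeding:** the push took about 5 to 6 N, with a steady 1 to 1.6 N towards the fence for most of the way. At the stop it rose to 11.7 N, with the arm moving only 3.8 of the last 7 mm commanded.

**Sled:** the final fit from the top picture puts it at x = −99 mm, y = −54 mm and 0.005 rad from parallel in the dock frame. Home is −100 and −55 mm, so it agrees to about 1 mm, within the 2 mm calibration accuracy.

**Stick and bystanders:** by the tool position at release, the stick's grip point was about 1 mm along and 8 mm across from the mat's centre. The jar, dish, tape, gauge, ampoules and torch look unmoved by eye. The orange sled was partly hidden by the arm in the last pictures. I did not measure any of them again.

No check failed, but two moves went off plan without harm:
- An early wrist tilt reached the second joint's limit in free space, and the tool dropped about 9 cm.
- The arm overshot by about 1 cm before reaching for the stick. I let it settle and corrected it before gripping.

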